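# Peg two washed bamboo cups to dry and start the dryer fan

### The arm

A 7-joint arm with a two-finger parallel gripper is mounted at the origin on the work surface. World frame = base frame: x ahead of the robot, y to its left, z up, the work surface at z = 0. Lengths are in m, angles in rad, forces in N, time in s.
With the tool pointing down it reaches from about 0.425 to 0.825 m from the base axis. Payload 3.6 kg.
Tool frame: the origin (TCP) lies at the very end of the fingers, on their centre line; the grasp point (between the pads) lies 19 mm behind it; z points along the fingers, y is the direction in which the jaws open and shut (so a half turn about z gives the same grasp; the last joint's range is limited). The gripper opens to 85 mm and grips with 20 to 120 N. Pads are 22 mm wide; open, the fingers measure 114 mm over their backs; the gripper's body (76 mm by 85 mm) begins 54 mm behind the grasp point. The pads swing forward as they close: fully open they stand 13 mm farther back than shut.
Start: joints at [1.24, 0.615, -0.013, 1.423, 0.008, 1.103, -0.04], TCP at [0.194, -0.62, 0.231] pointing down, gripper open.
Joint ranges: [-3.12, 3.12], [-0.3, 2.06], [-1.34, 1.32], [0.26, 2.42], [-1.36, 4.5], [0.01, 1.98], [-2.84, 2.84]. Speed limits (rad/s): [2.79, 2.79, 3.14, 3.14, 3.14, 3.14, 3.14].

### API

Orientations are given as a 3x3 rotation matrix whose columns are the frame's x, y, z axes.
In Python, from rig import sense, grab_frame, close_job gives the robot as it stands. The module is installed in compiled form; this text tells all that it offers.
- The arm moves only by the shell command python3 -m jog 'ROWS' [FORCE]. ROWS is JSON, a list that holds one entry, the list of rows, each a list of 7 numbers: the opening in per cent of the stroke, from 0 (shut) to 100 (fully open), then the shift along the tool's x, y, z in mm, then the turn, a rotation vector about the tool's x, y, z in degrees. A call has 1 to 10 rows; each row shifts and turns the commanded pose from where the row before left it, along the tool's axes as they then stand; what a row does not reach is not made up. A row lasts 1/8 s, in which the tool goes at most 62.5 mm and 10.7 degrees, less where a joint would pass 70% of its speed; a pose out of reach is approached as far as the arm can. A call with a gripper value outside its range is refused whole. The fingers move at their own pace and stop on an object; FORCE is the grip in N (left out, the last holds). Time passes only in rows, so rows that do not move let the fingers close. It gives the time, the measured TCP pose, the force and the opening at its end, in the units of the state.
- sense(): the state, without advancing time (a new reading comes with each control period).
- grab_frame(name): name is "side" or "top"; returns a dict with "img" (400x640x3 uint8, red, green, blue), "depth" (400x640 float32, m along the optical axis (not along the pixel's ray), 0 where there is no reading), "intrinsics" (3x3 intrinsics, pixels), "R" (3x3) and "t" (3): a world point X has camera coordinates R X + t. Camera axes: x right, y down, z forward; pixel columns grow to the right and rows downward; lengths in m; the calibration is good to about 2 mm. A picture is of the moment at which its call begins.
- close_job(): hands the job in, once; it reports no verdict.
The state is a dict: "time_s": time; "joint_positions": joint angles; "dq": joint speeds; "joint_efforts": joint torques, N m; "tool_pos": TCP position; "eef_rot": TCP orientation; "wrist_force": force on the tool from outside, world axes, zero at the start; "torque": the same for the moment, N m; "width": finger opening in m.
Only numpy, scipy, OpenCV 4.12 (cv2) and the standard library are available. Lean on these libraries where they do the work, as an engineer would, in place of code of your own. Each camera call takes 0.05 s, during which the arm holds its last target.

### The job

Put the two bamboo cups that lie in the wooden cradles upside down on the two free drying pegs, either cup on either peg: lower each gently until its rim rests flat on the dark disc, without dropping it. Then start the dryer: turn the black key on the grey box clockwise against its spring as far as it will go, hold it there for a second, and let it spring back to the run position. Leave the cup that is already drying, the jar, the steamer basket and the mallet where they are.

Things in the scene. Friction and masses are not known exactly. Their poses are not given: they have to be found in the camera images.
- cup_a_mid (a point): bamboo tumbler with a green band round its closed end, a straight round cup 120 mm long, 56 mm outside and 46 mm inside diameter, closed base 8 mm thick, about 110 g. This point is the cup's centre, on its axis half-way along; its x axis runs along the cup from the closed end towards the open mouth. At the start it lies level in a cradle, axis 50 mm above the table, mouth facing roughly to the robot's left (+y, give or take 35 degrees)
- cup_b_mid (a point): bamboo tumbler with a blue band round its closed end, a straight round cup 120 mm long, 56 mm outside and 46 mm inside diameter, closed base 8 mm thick, about 110 g. Point and axes as for cup_a_mid; it starts the same way in the other cradle
- cup_a_rim (a point): centre of the mouth of the green-banded cup, 60 mm from its middle along its x axis
- cup_b_rim (a point): centre of the mouth of the blue-banded cup, 60 mm from its middle along its x axis
- cup_a: the green-banded cup itself (same origin and axes as cup_a_mid)
- cup_b: the blue-banded cup itself (same origin and axes as cup_b_mid)
- cradle_a: fixed low wooden cradle under the green-banded cup: base board 110 x 60 x 12 mm with two V-shaped saddles, each 10 mm thick, 44 mm before and behind the middle and lower than the cup's axis; the space between the saddles is free. Origin: centre of the underside; x along the cup
- cradle_b: the same kind of cradle under the blue-banded cup
- peg_b_seat (a point): a drying peg on the plywood dryer deck (free at the start): light wooden dowel 28 mm in diameter with a tapered tip, on a dark wooden disc of 80 mm diameter. This point is on the peg's axis at the top face of the disc, where a cup's rim seats, 62 mm above the table; the dowel rises 85 mm above it. Fixed. The three pegs stand in one row, 125 mm apart along the dryer's y axis
- peg_c_seat (a point): a drying peg on the plywood dryer deck (free at the start): light wooden dowel 28 mm in diameter with a tapered tip, on a dark wooden disc of 80 mm diameter. This point is on the peg's axis at the top face of the disc, where a cup's rim seats, 62 mm above the table; the dowel rises 85 mm above it. Fixed. The three pegs stand in one row, 125 mm apart along the dryer's y axis
- peg_a_seat (a point): a drying peg on the plywood dryer deck (occupied by the cup that is already drying): light wooden dowel 28 mm in diameter with a tapered tip, on a dark wooden disc of 80 mm diameter. This point is on the peg's axis at the top face of the disc, where a cup's rim seats, 62 mm above the table; the dowel rises 85 mm above it. Fixed. The three pegs stand in one row, 125 mm apart along the dryer's y axis
- dryer: fixed dryer: plywood deck 120 x 360 x 50 mm (x, y, z) that carries the pegs, with a green blower box 220 mm long and 100 mm high along its own +x edge, 67 to 122 mm from the row of pegs. Origin: centre of the deck's underside; x points roughly to the robot's left, so that the row of pegs runs roughly away from the robot and the blower is on the left of it
- guest_cup: bamboo tumbler with a red band, same size, already upside down on its peg (top 182 mm above the table); origin at its centre. Leave it alone
- key (a joint): angle of the key: 0 is run (where it rests, and where it springs back to), 1.2 rad is the start stop. It grows clockwise seen from above; spring 0.12 N m per rad
- key_grip (a point): middle of the key's black bow, on the vertical turning axis, 92 mm above the table. The bow is an upright plate 44 mm long (along this point's x), 10 mm thick (along y) and 36 mm high, from 72 to 110 mm above the table
- starter: fixed grey starter box 90 x 90 x 60 mm, with the key on the centre of its top; origin: centre of its underside
- jar: loose closed amber glass jar, 70 mm in diameter, 150 mm high, bystander; origin: centre of its underside
- steamer: loose round bamboo steamer basket, 150 mm in diameter, 60 mm high, bystander; origin: centre of its underside
- mallet: loose wooden mallet lying beyond the work, bystander; its handle runs along its x axis
There are look-alikes about, which are no part of the job. What is shaped like the cup_a but turquoise is not meant. What is shaped like the cup_b but turquoise is not meant.

How it is judged:
On the way, in this order (a step that is already met when the one before it is completed fails the run):
1. both cups are upside down on the two free pegs, rims on the discs, let go ((((horizontal distance between cup_a_rim and peg_b_seat below 0.012 m and distance between cup_a_rim and peg_b_seat below 0.0135 m and angle between cup_a_mid's own x axis and vertical above 3.05 rad) and (horizontal distance between cup_b_rim and peg_c_seat below 0.012 m and distance between cup_b_rim and peg_c_seat below 0.0135 m and angle between cup_b_mid's own x axis and vertical above 3.05 rad)) or ((horizontal distance between cup_a_rim and peg_c_seat below 0.012 m and distance between cup_a_rim and peg_c_seat below 0.0135 m and angle between cup_a_mid's own x axis and vertical above 3.05 rad) and (horizontal distance between cup_b_rim and peg_b_seat below 0.012 m and distance between cup_b_rim and peg_b_seat below 0.0135 m and angle between cup_b_mid's own x axis and vertical above 3.05 rad))) and contact force between the fingers and cup_a below 0.3 N and contact force between the fingers and cup_b below 0.3 N), for 0.2 s.
2. the key is turned to the start stop and held (value of joint key above 1 rad), for 0.4 s.
3. the key has sprung back to run (value of joint key below 0.12 rad), for 0.2 s.
At the end, for the whole second after the job is handed in: both cups stand still, mouth down (within 0.09 rad of upright) on the two pegs that were free, rim centre within 12 mm of the peg's axis sideways and resting on the disc (within 13.5 mm of the seat point in all); the key is back within 0.12 rad of run ((((horizontal distance between cup_a_rim and peg_b_seat below 0.012 m and distance between cup_a_rim and peg_b_seat below 0.0135 m and angle between cup_a_mid's own x axis and vertical above 3.05 rad) and (horizontal distance between cup_b_rim and peg_c_seat below 0.012 m and distance between cup_b_rim and peg_c_seat below 0.0135 m and angle between cup_b_mid's own x axis and vertical above 3.05 rad)) or ((horizontal distance between cup_a_rim and peg_c_seat below 0.012 m and distance between cup_a_rim and peg_c_seat below 0.0135 m and angle between cup_a_mid's own x axis and vertical above 3.05 rad) and (horizontal distance between cup_b_rim and peg_b_seat below 0.012 m and distance between cup_b_rim and peg_b_seat below 0.0135 m and angle between cup_b_mid's own x axis and vertical above 3.05 rad))) and value of joint key below 0.12 rad and linear speed of each of cup_a, cup_b below 0.02 m/s); the robot touches nothing.
It fails at once if a cup is dropped or slammed down a peg (over 0.5 m/s within 40 mm of its seat) ((distance between cup_a_rim and peg_b_seat below 0.04 m and linear speed of cup_a above 0.5 m/s) or (distance between cup_a_rim and peg_c_seat below 0.04 m and linear speed of cup_a above 0.5 m/s) or (distance between cup_b_rim and peg_b_seat below 0.04 m and linear speed of cup_b above 0.5 m/s) or (distance between cup_b_rim and peg_c_seat below 0.04 m and linear speed of cup_b above 0.5 m/s)).
It fails at once if the cup already drying is moved more than 15 mm (distance of guest_cup from where it was at the start of the episode above 0.015 m).
It fails at once if the jar, steamer basket or mallet is moved more than 30 mm (distance of any of jar, steamer, mallet from where it was at the start of the episode above 0.03 m).
It also fails if it takes over 72 s, if anything falls off the work surface, if the arm or the gripper's body presses on something with over 40 N, if the wrist force passes 120 N, or if a joint passes its speed limit or range.

## Working session

There is one attempt and no reset: what is moved stays moved. The work goes in short steps, Python scripts to look and compute and a shell command to move; the robot and the scene stay as the last step left them, time stands still between calls to the robot, and variables do not carry over. Pictures are saved under pics/ and viewed, and the job is handed in when it is done.

```bash
ls; mkdir -p pics
python3 - <<'E'
from rig import sense, grab_frame
import cv2, numpy as np
s=sense(); print({k:np.round(v,3).tolist() for k,v in s.items()})
for n in ("side","top"):
    f=grab_frame(n); np.savez(f"pics/{n}0.npz",**f)
    cv2.imwrite(f"pics/{n}0.png",cv2.cvtColor(f["img"],cv2.COLOR_RGB2BGR))
    print(n,f["intrinsics"].tolist(),np.round(f["R"],3).tolist(),np.round(f["t"],3).tolist())
E
```

```text
pics
{'time_s': 0.0, 'joint_positions': [1.241, 0.616, -0.013, 1.425, 0.008, 1.103, -0.04], 'dq': [-0.001, 0.001, -0.001, -0.002, 0.0, 0.002, -0.0], 'joint_efforts': [0.001, -46.921, 0.259, -17.104, 0.01, 0.01, 0.0], 'tool_pos': [0.194, -0.619, 0.23], 'eef_rot': [[0.954, 0.299, -0.001], [0.299, -0.954, 0.003], [-0.0, -0.003, -1.0]], 'wrist_force': [0.725, -0.064, 0.325], 'torque': [-0.038, -0.034, -0.008], 'width': 0.085}
side [[393.9554662431837, 0.0, 322.957539435524], [0.0, 393.9554662431837, 199.12172915009265], [0.0, 0.0, 1.0]] [[0.808, -0.589, 0.002], [-0.459, -0.631, -0.626], [0.37, 0.504, -0.78]] [-0.482, 0.258, 0.825]
top [[395.676784195656, 0.0, 319.2562856100161], [0.0, 395.676784195656, 205.03317197664947], [0.0, 0.0, 1.0]] [[-0.013, -1.0, 0.028], [-0.991, 0.009, -0.135], [0.135, -0.03, -0.99]] [-0.069, 0.56, 0.902]
```

View pics/top0.png

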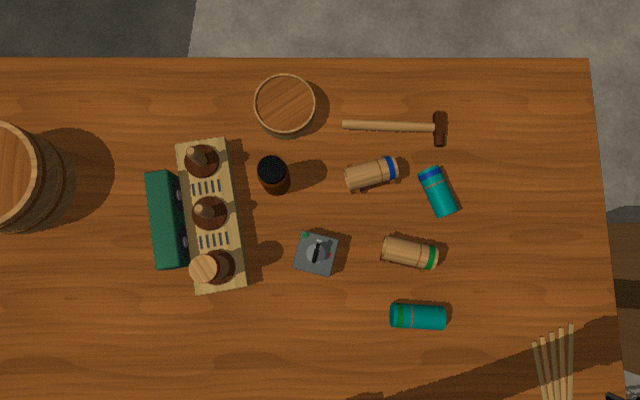

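View pics/side0.png

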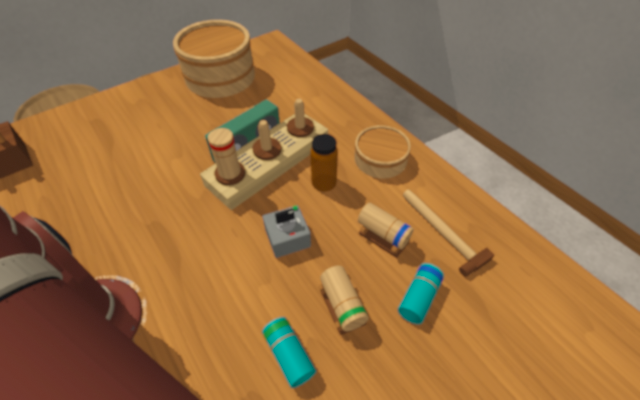

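The bamboo cups are at top-view pixels (410,252) with the green band and (372,173) with the blue band. The turquoise look-alikes at (418,316) and (437,191) don't fit because of their body colour. The guest cup is at (205,267), the free pegs at about (200,160) and (210,212), and the key at (316,253). I'll confirm these in enlarged crops.

```bash
cat > h.py <<'E'
import numpy as np, cv2
from rig import sense, grab_frame
def ray(f,u,v):
    K,R,t=f["intrinsics"],f["R"],f["t"]
    d=R.T@np.linalg.inv(K)@np.array([u,v,1.]); return -R.T@t,d
def atz(f,u,v,z):
    c,d=ray(f,u,v); return c+d*(z-c[2])/d[2]
def proj(f,X):
    c=f["R"]@np.asarray(X,float)+f["t"]; p=f["intrinsics"]@c; return p[:2]/p[2]
def cloud(f):
    v,u=np.mgrid[0:400,0:640]; K=f["intrinsics"]; d=f["depth"]
    P=np.stack([(u-K[0,2])/K[0,0]*d,(v-K[1,2])/K[1,1]*d,d],-1)
    W=(P-f["t"])@f["R"]; W[d==0]=np.nan; return W
def crop(f,name,u0,v0,w,h,s):
    im=cv2.cvtColor(f["img"],cv2.COLOR_RGB2BGR)[v0:v0+h,u0:u0+w]
    im=cv2.resize(im,None,fx=s,fy=s,interpolation=cv2.INTER_CUBIC)
    for x in range((u0+9)//10*10,u0+w,10):
        cv2.line(im,((x-u0)*s,0),((x-u0)*s,6 if x%50 else 14),(255,255,255),1)
        if x%20==0: cv2.putText(im,str(x),((x-u0)*s-10,24),0,.4,(255,255,255),1)
    for y in range((v0+9)//10*10,v0+h,10):
        cv2.line(im,(0,(y-v0)*s),(6,(y-v0)*s),(255,255,255),1)
        if y%20==0: cv2.putText(im,str(y),(8,(y-v0)*s+4),0,.4,(255,255,255),1)
    cv2.imwrite("pics/"+name,im)
def load(n): return dict(np.load(f"pics/{n}.npz"))
E
python3 - <<'E'
from h import *
f=load("top0")
crop(f,"c1.png",285,145,180,125,4)
crop(f,"c2.png",140,130,115,170,3)
print(-f["R"].T@f["t"])
E
```

```text
[ 0.43206194 -0.04715278  0.97103851]
```

View pics/c1.png

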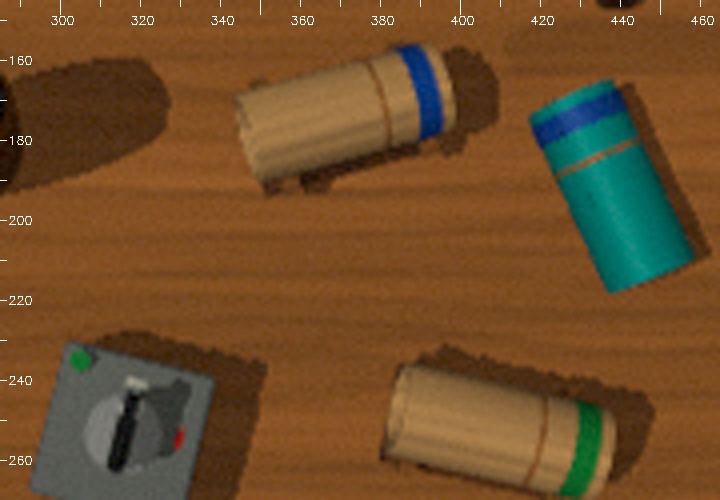

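View pics/c2.png

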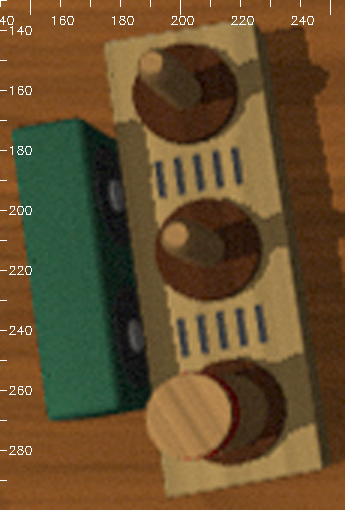

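Run:
```python
from h import *
from scipy.optimize import least_squares
for n in ("top0","side0"):
    f=load(n); W=cloud(f)
    if n=="top0":
        for u,v,z in [(201.7,161,.062),(209.5,212.8,.062),(202.7,269,.182),(190,152,.147),(198,208.3,.147),(315.8,252.5,.110)]:
            print(u,v,np.round(atz(f,u,v,z),4), "depth",np.round(W[int(round(v)),int(round(u))],4))
        G={"a":(atz(f,410,252,.07),(0.25,1)),"b":(atz(f,372,173,.07),(-.25,1))}
    for k,(c,d) in G.items():
        d=np.array([-0.25 if k=="b" else 0.25,1]);d/=np.linalg.norm(d)
        P=W.reshape(-1,3); q=(P[:,:2]-c[:2]); s=q@d; r=q@np.array([-d[1],d[0]])
        m=(abs(s)<.075)&(abs(r)<.045)&(P[:,2]>.05)&(P[:,2]<.09)
        Q=P[m]
        def res(p):
            d=np.array([np.cos(p[2]),np.sin(p[2])]); r=(Q[:,:2]-p[:2])@np.array([-d[1],d[0]])
            return np.hypot(r,Q[:,2]-p[3])-.028
        o=least_squares(res,[c[0],c[1],np.arctan2(d[1],d[0]),.05],loss="soft_l1",f_scale=.002)
        p=o.x; d=np.array([np.cos(p[2]),np.sin(p[2])]); s=(Q[:,:2]-p[:2])@d
        lo,hi=np.percentile(s,[.5,99.5]); mid=p[:2]+d*(lo+hi)/2
        print(n,k,len(Q),"mid",np.round(mid,4),"yaw",round(np.degrees(p[2]),1),"z",round(p[3],4),"len",round(hi-lo,4),"rms",np.sqrt(np.mean(res(p)**2)).round(4))
f=load("top0");W=cloud(f)
# deck top points for dryer yaw; blower top; key
P=W.reshape(-1,3)
for nm,zlo,zhi,box in [("box",.055,.064,(285,345,225,280)),("key",.100,.115,(285,345,225,280)),("blower",.142-.0,.16,(140,190,165,275)),("blower2",.09,.11,(140,190,165,275)),("guest",.175,.19,(180,225,245,295))]:
    S=W[box[2]:box[3],box[0]:box[1]].reshape(-1,3); S=S[(S[:,2]>zlo)&(S[:,2]<zhi)]
    if len(S)>5:
        r=cv2.minAreaRect((S[:,:2]*1000).astype(np.float32)); print(nm,len(S),np.round(r[0],1),np.round(r[1],1),round(r[2],1),np.median(S[:,2]))
```

```text
201.7 161 [0.6621 0.1985 0.062 ] depth [0.6538 0.189  0.0948]
209.5 212.8 [0.5401 0.1775 0.062 ] depth [0.5349 0.1666 0.1018]
202.7 269 [0.4154 0.1584 0.182 ] depth [0.4154 0.1576 0.1829]
190 152 [0.6603 0.2007 0.147 ] depth [0.6605 0.201  0.1461]
198 208.3 [0.5397 0.1805 0.147 ] depth [0.54   0.1798 0.1497]
315.8 252.5 [ 0.4457 -0.0644  0.11  ] depth [ 0.4468 -0.0648  0.1101]
top0 a 1273 mid [ 0.4434 -0.2821] yaw 76.4 z 0.0505 len 0.1186 rms 0.0013
top0 b 1191 mid [ 0.6327 -0.1977] yaw 105.1 z 0.0507 len 0.1183 rms 0.0013
side0 a 1623 mid [ 0.441  -0.2825] yaw 76.5 z 0.0501 len 0.1194 rms 0.0031
side0 b 1177 mid [ 0.6309 -0.198 ] yaw 105.0 z 0.0499 len 0.1191 rms 0.0025
box 1266 [444.4 -64.5] [90.  89.6] 75.3 0.06053558730468194
key 95 [444.1 -64.5] [10.  42.3] 75.2 0.10765707619939568
blower2 2598 [524.1 271.4] [220.4  58.5] 9.6 0.1003114367086045
guest 668 [416.3 158.1] [54.3 54.7] 24.6 0.18254001635373085
```

```bash
python3 - <<'E'
from h import *
f=load("top0");W=cloud(f)
for nm,(u0,u1,v0,v1),zlo,zhi in [("jar",(250,300,145,205),.14,.16),("steamer",(245,325,65,145),.055,.07),("mallet",(335,450,105,150),.012,.08),("barrel",(0,80,110,240),.1,.5),("turq1",(385,450,295,335),.03,.1),("turq2",(415,460,160,220),.03,.1)]:
    S=W[v0:v1,u0:u1].reshape(-1,3); S=S[(S[:,2]>zlo)&(S[:,2]<zhi)]
    if len(S)>5:
        r=cv2.minAreaRect((S[:,:2]*1000).astype(np.float32)); print(nm,len(S),np.round(r[0],1),np.round(r[1],1),round(r[2],1),np.round(np.percentile(S[:,2],[5,50,95]),3))
# cradle saddle heights near cup a
for c,yaw in (((.442,-.2823),76.4),((.632,-.1979),105.)):
    d=np.array([np.cos(np.radians(yaw)),np.sin(np.radians(yaw))]); n=np.array([-d[1],d[0]])
    P=W.reshape(-1,3); q=P[:,:2]-c; s=q@d;r=q@n
    m=(abs(s)<.065)&(abs(r)>.0285)&(abs(r)<.045)&(P[:,2]>.018)&(P[:,2]<.06)
    for a in np.round(np.c_[s,r,P[:,2]][m]*1000)[::4]: print(a.astype(int).tolist(),end=" ")
    print()
E
python3 -m jog '[[[100,0,0,-10,0,0,-9.8],[100,0,0,-10,0,0,-9.8],[100,0,0,-10,0,0,-9.8],[100,0,0,-10,0,0,-9.8],[100,0,0,-10,0,0,-9.8],[100,0,0,-10,0,0,-10],[100,0,0,0,0,0,0]]]' 40
python3 -c "
from rig import sense
s=sense();print(s['joint_positions'],s['tool_pos'],s['eef_rot'],s['time_s'])"
```

```text
jar 659 [621.2  28.2] [59.9 59.5] 26.0 [0.148 0.151 0.153]
steamer 1498 [803.8   6.7] [149.1 148.2] 89.1 [0.055 0.056 0.062]
mallet 1312 [ 762.  -264.6] [259.1  88.5] 85.2 [0.015 0.024 0.028]
barrel 4115 [621.7 564.2] [236.7  97.9] 1.3 [0.107 0.13  0.143]
turq1 1323 [ 296.2 -299.7] [120.6  56.6] 85.4 [0.036 0.052 0.057]
turq2 1153 [ 589.7 -362.3] [120.   54.9] 22.1 [0.035 0.052 0.057]
[50, -38, 36] [42, -37, 35] [45, -34, 39] [48, -31, 44] [33, -29, 53] [-40, -37, 36] [-38, -34, 36] [-47, -36, 39] [-40, -32, 41] [-48, -31, 37] [50, 32, 34] [42, 30, 40] [43, 33, 36] [43, 35, 38] [-38, 31, 38] [-46, 29, 42] [-43, 32, 38] [-40, 35, 34] [-47, 36, 36] 
[-49, -38, 35] [-47, -35, 39] [-44, -33, 40] [36, -36, 34] [39, -31, 45] [-45, 29, 40] [-43, 29, 29] [-50, 32, 38] [-47, 34, 35] [-47, 36, 35] [44, 30, 41] [45, 31, 33] [36, 34, 36] [37, 36, 36] 
time_s: 0.98
tool_pos: [0.1943, -0.6204, 0.2915]
eef_rot: [[0.237, 0.971, 0.001], [0.971, -0.237, -0.0], [-0.0, 0.001, -1.0]]
wrist_force: [-0.5, -0.5, 0.2]
width: 0.0854
[ 1.39035608  0.58471068 -0.28397764  1.32432867  0.16305671  1.25452962
  0.86115322] [ 0.19433029 -0.62040535  0.29149939] [[ 2.37161299e-01  9.71470104e-01  5.96486061e-04]
 [ 9.71470245e-01 -2.37161064e-01 -4.39225726e-04]
 [-2.85231393e-04  6.83635803e-04 -9.99999726e-01]] 0.975
```

```bash
cat > st.py <<'E'
import json,sys
from h import *
s=sense(); r={k:np.asarray(v).tolist() for k,v in s.items()}
open("log.jsonl","a").write(json.dumps(r)+"\n")
print("t",round(r["time_s"],2),"q",np.round(r["joint_positions"],3),"p",np.round(r["tool_pos"],4),"F",np.round(r["wrist_force"],1),"w",round(r["width"],4)); print(np.round(r["eef_rot"],3).tolist())
E
python3 st.py
python3 -m jog '[[[100,43,20,3,0,0,0],[100,43,20,3,0,0,0],[100,43,20,3,0,0,0],[100,43,20,3,0,0,0],[100,43,20,3,0,0,0],[100,43,19,3,0,0,0],[100,43,19,2,0,0,0],[100,0,0,0,0,0,0]]]' ; python3 st.py
python3 -m jog '[[[100,0,0,0,0,9,0],[100,0,0,0,0,9,0],[100,0,0,0,0,9,0],[100,0,0,0,0,9,0],[100,0,0,0,0,9,0],[100,0,0,0,0,0,0]]]' ; python3 st.py
```

```text
t 0.97 q [ 1.39   0.585 -0.284  1.324  0.163  1.255  0.861] p [ 0.1943 -0.6204  0.2915] F [-0.5 -0.5  0.2] w 0.0854
[[0.237, 0.971, 0.001], [0.971, -0.237, -0.0], [-0.0, 0.001, -1.0]]
time_s: 1.98
tool_pos: [0.4023, -0.3551, 0.2708]
eef_rot: [[0.229, 0.973, 0.001], [0.973, -0.229, 0.003], [0.003, 0.0, -1.0]]
wrist_force: [-0.4, -0.8, -0.5]
width: 0.0855
t 1.98 q [ 0.922  0.418 -0.349  1.686  0.156  1.066  0.294] p [ 0.4023 -0.3551  0.2708] F [-0.4 -0.8 -0.5] w 0.0855
[[0.229, 0.973, 0.001], [0.973, -0.229, 0.003], [0.003, 0.0, -1.0]]
time_s: 2.72
tool_pos: [0.3963, -0.3633, 0.2671]
eef_rot: [[0.177, 0.97, 0.167], [0.684, -0.243, 0.688], [0.708, -0.008, -0.706]]
wrist_force: [-0.6, 1.5, 0.3]
width: 0.0853
t 2.73 q [ 1.263  0.74  -0.498  1.416 -0.314  1.515  0.647] p [ 0.3963 -0.3633  0.2671] F [-0.6  1.5  0.3] w 0.0853
[[0.177, 0.97, 0.167], [0.684, -0.243, 0.688], [0.708, -0.008, -0.706]]
```

```bash
cat > kin.py <<'E'
import json, itertools, numpy as np
from scipy.spatial.transform import Rotation as Ro
D=[json.loads(l) for l in open("log.jsonl")]
q0=dict(joint_positions=[1.241,.616,-.013,1.425,.008,1.103,-.04],tool_pos=[.194,-.619,.23],eef_rot=[[.954,.299,-.001],[.299,-.954,.003],[0,-.003,-1]])
D=[q0]+D
def frames(q,s):
    R=Ro.identity(); out=[]
    for i in range(7):
        R=R*Ro.from_euler("z" if i%2==0 else "y",s[i]*q[i]); out.append(R.as_matrix())
    return out
if __name__=="__main__":
    best=[]
    for s in itertools.product((1,-1),repeat=7):
        E=[frames(d["joint_positions"],s)[-1].T@np.array(d["eef_rot"]) for d in D]
        M=sum(E); U,_,V=np.linalg.svd(M); C=U@np.diag([1,1,np.linalg.det(U@V)])@V
        best.append((sum(np.linalg.norm(e-C) for e in E)/len(E),s,C))
    best.sort(key=lambda b:b[0])
    for b in best[:6]: print(b[0],b[1],np.round(b[2],2).tolist())
    s=best[0][1]
    A=[];y=[]
    for d in D:
        F=frames(d["joint_positions"],s); 
        A.append(np.c_[[0,0,1],F[1][:,2],F[2][:,0],F[3][:,2],F[3][:,0],F[4][:,0],F[5][:,2],F[5][:,0]]); y.append(d["tool_pos"])
    A=np.vstack(A);y=np.concatenate(y)
    for cols in ([0,1,3,6],[0,1,2,3,6],[0,1,2,3,5,6],list(range(8))):
        x,r,k,_=np.linalg.lstsq(A[:,cols],y,rcond=None); print(cols,np.round(x,4),np.abs(A[:,cols]@x-y).max())
E
python3 kin.py
```

```text
0.00046288834113511576 (-1, 1, -1, 1, -1, 1, -1) [[-0.0, -1.0, 0.0], [1.0, -0.0, -0.0], [0.0, 0.0, 1.0]]
0.3699187740237304 (-1, 1, -1, -1, 1, 1, 1) [[-0.0, 0.99, 0.16], [0.99, 0.02, -0.12], [-0.12, 0.15, -0.98]]
0.4530051036055104 (-1, 1, -1, 1, 1, 1, -1) [[0.06, -1.0, -0.01], [1.0, 0.06, -0.0], [0.0, -0.01, 1.0]]
0.48303934224969824 (-1, 1, 1, 1, -1, 1, -1) [[0.5, -0.87, -0.04], [0.85, 0.48, 0.19], [-0.15, -0.13, 0.98]]
0.51750407228285 (1, -1, -1, -1, -1, -1, -1) [[-0.63, 0.77, -0.1], [-0.78, -0.63, 0.04], [-0.04, 0.1, 0.99]]
0.5729097008676347 (-1, -1, -1, -1, 1, -1, -1) [[0.0, -1.0, -0.02], [0.93, -0.01, 0.36], [-0.36, -0.02, 0.93]]
[0, 1, 3, 6] [0.1792 0.6387 0.3191 0.3286] 0.021356636952628044
[0, 1, 2, 3, 6] [ 0.176   0.6414 -0.0272  0.3432  0.3316] 0.021598887121318494
[0, 1, 2, 3, 5, 6] [ 0.172   0.6379 -0.0304  0.3396 -0.0226  0.3483] 0.02239884160678257
[0, 1, 2, 3, 4, 5, 6, 7] [ 0.1551  0.6007 -0.0375  0.3301 -0.0707  0.0141  0.3366 -0.0183] 0.021456237011001522
```

Run:
```python
from kin import *
s=(-1,1,-1,1,-1,1,-1)
def fit(names):
    A=[];y=[]
    for d in D:
        F=frames(d["joint_positions"],s)
        A.append(np.stack([[0,0,1.] if n=="h" else F[int(n[0])][:,"xyz".index(n[1])] for n in names],1)); y.append(d["tool_pos"])
    A=np.vstack(A);y=np.concatenate(y)
    x,r,k,_=np.linalg.lstsq(A,y,rcond=1e-6); e=(A@x-y).reshape(-1,3); print(dict(zip(names,np.round(x,4))),np.round(np.abs(e).max(),4),k)
    return e
b=["h","1z","3z","5z"]
fit(b); 
for extra in (["1y"],["3y"],["5y"],["0x"],["0y"],["6x"],["6y"],["2x"],["4x"],["2y"],["0x","2x"],["1y","3y"],["1y","3y","5y"],["6x","6y"]): fit(b+extra)
print(np.round(fit(b)*1000,1))
```

```text
{'h': np.float64(0.1792), '1z': np.float64(0.6387), '3z': np.float64(0.3191), '5z': np.float64(0.3286)} 0.0214 4
{'h': np.float64(0.2557), '1z': np.float64(0.5453), '3z': np.float64(0.377), '5z': np.float64(0.3011), '1y': np.float64(-0.0221)} 0.0019 5
{'h': np.float64(0.2545), '1z': np.float64(0.5563), '3z': np.float64(0.3659), '5z': np.float64(0.3112), '3y': np.float64(-0.021)} 0.0015 5
{'h': np.float64(0.242), '1z': np.float64(0.5682), '3z': np.float64(0.3589), '5z': np.float64(0.3122), '5y': np.float64(-0.0187)} 0.0058 5
{'h': np.float64(0.2258), '1z': np.float64(0.5671), '3z': np.float64(0.3152), '5z': np.float64(0.3169), '0x': np.float64(0.0422)} 0.0205 5
{'h': np.float64(0.2557), '1z': np.float64(0.5453), '3z': np.float64(0.377), '5z': np.float64(0.3011), '0y': np.float64(-0.0221)} 0.0019 5
{'h': np.float64(0.2128), '1z': np.float64(0.607), '3z': np.float64(0.3525), '5z': np.float64(0.3212), '6x': np.float64(0.0168)} 0.0205 5
{'h': np.float64(0.219), '1z': np.float64(0.5976), '3z': np.float64(0.336), '5z': np.float64(0.3241), '6y': np.float64(-0.0158)} 0.0074 5
{'h': np.float64
[... 573 characters left out ...]
p.float64(0.2561), '1z': np.float64(0.5498), '3z': np.float64(0.372), '5z': np.float64(0.3059), '1y': np.float64(-0.011), '3y': np.float64(-0.0108)} 0.0002 6
{'h': np.float64(0.256), '1z': np.float64(0.5498), '3z': np.float64(0.372), '5z': np.float64(0.3059), '1y': np.float64(-0.0111), '3y': np.float64(-0.0107), '5y': np.float64(-0.0001)} 0.0002 7
{'h': np.float64(0.2233), '1z': np.float64(0.5937), '3z': np.float64(0.3411), '5z': np.float64(0.323), '6x': np.float64(0.0029), '6y': np.float64(-0.0152)} 0.0072 6
{'h': np.float64(0.1792), '1z': np.float64(0.6387), '3z': np.float64(0.3191), '5z': np.float64(0.3286)} 0.0214 4
[[21.4  2.9 -2.7]
 [ 6.6  3.1 -7.4]
 [-3.4  9.9  8.8]
 [ 4.6 -1.7  1.2]]
```

```bash
cat > ik.py <<'E'
import numpy as np
from scipy.optimize import least_squares
from scipy.spatial.transform import Rotation as Ro
from kin import frames
S=(-1,1,-1,1,-1,1,-1)
C=np.array([[0,-1,0],[1,0,0],[0,0,1.]])
LO=np.array([-3.12,-.3,-1.34,.26,-1.36,.01,-2.84]);HI=np.array([3.12,2.06,1.32,2.42,4.5,1.98,2.84])
def fk(q,full=False):
    F=frames(q,S); e=np.array([0,0,.2561])
    el=e+.5498*F[1][:,2]-.011*F[1][:,1]; w=el+.372*F[3][:,2]-.0108*F[3][:,1]; p=w+.3059*F[5][:,2]
    R=F[-1]@C
    return (p,R,el,w) if full else (p,R)
def ik(p,R,q0,reg=.01,n=1):
    rng=np.random.default_rng(0); best=None
    for i in range(n):
        s=np.clip(q0 if i==0 else q0+rng.normal(size=7)*.8,LO+.03,HI-.03)
        def f(q):
            P,M=fk(q); return np.r_[(P-p)*10,Ro.from_matrix(M.T@R).as_rotvec()*2,reg*(q-q0)]
        o=least_squares(f,s,bounds=(LO+.02,HI-.02))
        P,M=fk(o.x); e=np.linalg.norm(P-p)*1000,np.degrees(np.linalg.norm(Ro.from_matrix(M.T@R).as_rotvec()))
        c=e[0]+e[1]*5+np.linalg.norm(o.x-q0)*.5
        if best is None or c<best[0]: best=(c,o.x,e)
    return best[1],best[2]
def toolR(head,down,flip=1):
    """tool z heading (deg, from +x) and down-pitch (deg); y horizontal = flip*(z_heading x ...)"""
    h,d=np.radians([head,down]); z=np.array([np.cos(d)*np.cos(h),np.cos(d)*np.sin(h),-np.sin(d)])
    y=flip*np.array([np.sin(h),-np.cos(h),0]); x=np.cross(y,z); return np.stack([x,y,z],1)
E
python3 - <<'E'
from ik import *
import json
q=np.array(json.loads(open("log.jsonl").readlines()[-1])["joint_positions"])
pegs={"mid":(.5391,.1788),"far":(.6624,.1997)}
for k,(x,y) in pegs.items():
  for down in (45,):
    for head in range(-120,181,20):
        for flip in (1,-1):
            R=toolR(head,down,flip); g=np.array([x,y,.142]); p=g+.019*R[:,2]
            s,e=ik(p,R,q,n=4); s2,e2=ik(p+[0,0,.1],R,s)
            _,_,el,w=fk(s,True)
            print(k,head,flip,"err",np.round(e,1),np.round(e2,1),np.round(s,2) if e[0]<3 else "", "w",np.round(w,2))
E
```

```text
mid -120 1 err [0. 0.] [0. 0.] [-0.2   1.05 -0.74  1.3   0.74  1.85  1.58] w [0.64 0.35 0.34]
mid -120 -1 err [0. 0.] [0. 0.] [-0.53  0.94 -0.    1.32  0.36  1.6  -1.18] w [0.64 0.35 0.34]
mid -100 1 err [0. 0.] [0. 0.] [-0.23  1.   -0.77  1.46  0.92  1.77  1.75] w [0.57 0.38 0.34]
mid -100 -1 err [0. 0.] [0. 0.] [-0.55  0.88 -0.13  1.47  0.6   1.47 -1.11] w [0.57 0.38 0.34]
mid -80 1 err [0. 0.] [0. 0.] [-0.24  0.95 -0.8   1.64  1.09  1.66  1.87] w [0.5  0.38 0.34]
mid -80 -1 err [0. 0.] [0. 0.] [-0.5   0.83 -0.31  1.65  0.87  1.37 -1.09] w [0.5  0.38 0.34]
mid -60 1 err [0. 0.] [0. 0.] [-0.22  0.9  -0.84  1.84  1.29  1.54  1.98] w [0.44 0.35 0.34]
mid -60 -1 err [0. 0.] [0. 0.] [-0.37  0.81 -0.57  1.85  1.19  1.35 -1.1 ] w [0.44 0.35 0.34]
mid -40 1 err [0. 0.] [0. 0.] [-0.17  0.85 -0.89  2.04  1.51  1.42  2.07] w [0.38 0.31 0.34]
mid -40 -1 err [0. 0.] [0. 0.] [-0.18  0.84 -0.86  2.04  1.5   1.4  -1.07] w [0.38 0.31 0.34]
mid -20 1 err [6.  4.8] [0. 0.]  w [0.37 0.27 0.36]
mid -20 -1 err [0. 0.] [0. 0.] [ 0.02  0.93 -1.14  2.21  1.78  1.48 -0.92] w [0.35 0.25 0.34]
mid 0 1 err [16
[... 3856 characters left out ...]
 w [ 0.7  -0.    0.34]
far 120 1 err [0. 0.] [0. 0.] [ 0.2   1.05 -0.6   1.18 -0.23  1.28  0.42] w [0.76 0.02 0.34]
far 120 -1 err [0. 0.] [0. 0.] [-0.07  0.99  0.02  1.19 -0.71  1.43 -2.4 ] w [0.76 0.02 0.34]
far 140 1 err [0. 0.] [0. 0.] [ 0.1   1.14 -0.59  0.93 -0.11  1.61  0.58] w [0.82 0.07 0.34]
far 140 -1 err [0. 0.] [0. 0.] [-0.12  1.09  0.02  0.94 -0.56  1.7  -2.27] w [0.82 0.07 0.34]
far 160 1 err [0. 0.] [5.7 3.1] [-0.03  1.22 -0.55  0.7   0.01  1.91  0.81] w [0.85 0.13 0.34]
far 160 -1 err [0. 0.] [5.7 3.1] [-0.19  1.19  0.04  0.71 -0.42  1.94 -2.09] w [0.85 0.13 0.34]
far 180 1 err [7.5 4.1] [17.   9.3]  w [0.84 0.19 0.36]
far 180 -1 err [7.5 4.1] [17.   9.3]  w [0.84 0.19 0.36]
```

```bash
cat > go.py <<'E'
from ik import *
from rig import sense
def plan(p,R,note=""):
    s=sense(); P=np.array(s["tool_pos"]);M=np.array(s["eef_rot"])
    rv=np.degrees(Ro.from_matrix(M.T@R).as_rotvec()); d=np.asarray(p)-P
    print(note,"rotvec",np.round(rv,2),"|",round(np.linalg.norm(rv),1),"shift before-rot",np.round(M.T@d*1000,1),"after-rot",np.round(R.T@d*1000,1),"| dist",round(np.linalg.norm(d)*1000,1))
E
cat > poses.py <<'E'
from go import *
OFF=.02
def pick(mid,yaw,back=0,off=OFF):
    c=np.array([np.cos(np.radians(yaw)),np.sin(np.radians(yaw)),0]); R=toolR(yaw,45,1)
    g=np.array([mid[0],mid[1],.052])-off*c
    return g+(.019-back)*R[:,2],R
A=((.442,-.2823),76.4); B=((.632,-.1979),105.)
MID=(.5391,.1788); FAR=(.6624,.1997)
E
python3 -m jog '[[[100,0,0,0,0,0,0],[100,0,0,0,0,0,0]]]'; python3 st.py
python3 - <<'E'
from poses import *
plan(*pick(*A,back=.1),"hover"); plan(*pick(*A),"pick")
E
```

```text
time_s: 2.98
tool_pos: [0.4003, -0.3588, 0.2729]
eef_rot: [[0.164, 0.973, 0.165], [0.69, -0.233, 0.686], [0.705, 0.002, -0.709]]
wrist_force: [0.1, 0.4, 0.2]
width: 0.0852
t 2.98 q [ 1.258  0.731 -0.505  1.416 -0.316  1.515  0.648] p [ 0.4003 -0.3588  0.2729] F [0.1 0.4 0.2] w 0.0852
[[0.164, 0.973, 0.165], [0.69, -0.233, 0.686], [0.705, 0.002, -0.709]]
hover rotvec [-0.03  0.14  0.18] | 0.2 shift before-rot [-110.6   22.3  120.8] after-rot [-110.8   22.6  120.5] | dist 165.3
pick rotvec [-0.03  0.14  0.18] | 0.2 shift before-rot [-110.4   22.3  220.8] after-rot [-110.8   22.6  220.5] | dist 247.9
```

```bash
python3 -m jog '[[[100,-28,6,30,0,0,0],[100,-28,6,30,0,0,0],[100,-28,5,30,0,0,0],[100,-27,5,30,0,0.1,0.2],[100,0,0,0,0,0,0],[100,0,0,0,0,0,0]]]'; python3 st.py
python3 - <<'E'
from poses import *
plan(*pick(*A),"pick")
f=grab_frame("side") if 0 else None
E
python3 - <<'E'
from h import *
for n in ("side","top"):
    f=grab_frame(n); np.savez(f"pics/{n}1.npz",**f)
crop(f,"t1.png",300,150,200,150,4)
E
```

```text
time_s: 3.72
tool_pos: [0.4233, -0.3592, 0.1102]
eef_rot: [[0.167, 0.972, 0.168], [0.687, -0.237, 0.687], [0.707, 0.0, -0.707]]
wrist_force: [0.4, -0.6, 1.6]
width: 0.0851
t 3.73 q [ 1.212  0.939 -0.473  1.497 -0.269  1.25   0.735] p [ 0.4233 -0.3592  0.1102] F [ 0.4 -0.6  1.6] w 0.0851
[[0.167, 0.972, 0.168], [0.687, -0.237, 0.687], [0.707, 0.0, -0.707]]
pick rotvec [ 0.08 -0.01 -0.05] | 0.1 shift before-rot [ 6.00e-01 -1.00e-01  1.02e+02] after-rot [6.00e-01 1.00e-01 1.02e+02] | dist 102.0
```

View pics/t1.png

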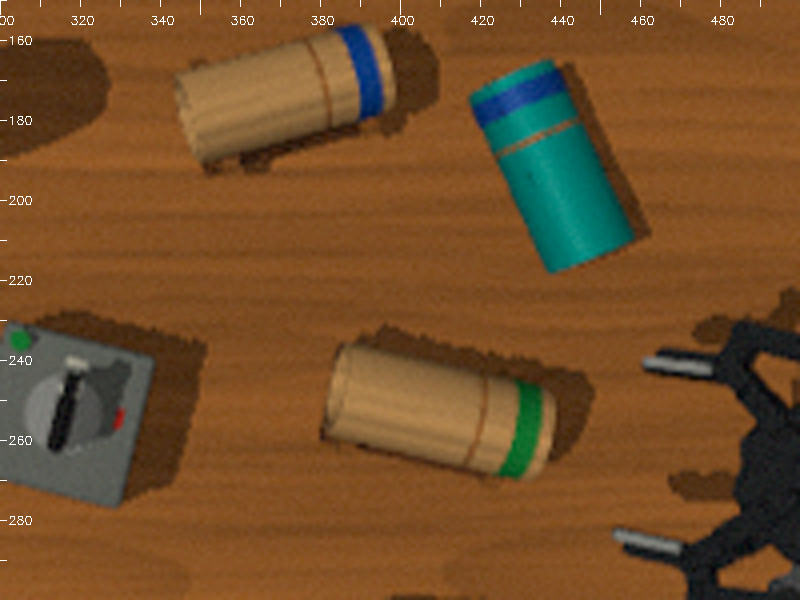

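The open jaws, at (465,242) and (455,285), line up symmetrically with the axis of the green-banded bamboo cup at (410,255). I'll advance and grip.

```bash
python3 -m jog '[[[100,0,0,30,0,0,0],[100,0,0,30,0,0,0],[100,0,0,25,0,0,0],[100,0,0,17,0,0,0],[100,0,0,0,0,0,0],[100,0,0,0,0,0,0]]]'; python3 st.py
python3 -m jog '[[[40,0,0,0,0,0,0],[40,0,0,0,0,0,0],[40,0,0,0,0,0,0],[40,0,0,0,0,0,0],[40,0,0,0,0,0,0],[40,0,0,0,0,0,0]]]' 40; python3 st.py
python3 - <<'E'
from poses import *
plan(*pick(*A),"pick")
from h import *
f=grab_frame("side"); np.savez("pics/side2.npz",**f)
crop(f,"s2.png",250,200,200,150,4)
E
```

```text
time_s: 4.58
tool_pos: [0.4397, -0.2903, 0.0371]
eef_rot: [[0.169, 0.971, 0.168], [0.687, -0.239, 0.686], [0.707, -0.0, -0.707]]
wrist_force: [0.5, -1.1, -0.2]
width: 0.0854
t 4.58 q [ 1.154  1.003 -0.487  1.66  -0.292  1.004  0.758] p [ 0.4397 -0.2903  0.0371] F [ 0.5 -1.1 -0.2] w 0.0854
[[0.169, 0.971, 0.168], [0.687, -0.239, 0.686], [0.707, -0.0, -0.707]]
time_s: 5.32
tool_pos: [0.4414, -0.2908, 0.0369]
eef_rot: [[0.169, 0.971, 0.172], [0.687, -0.241, 0.686], [0.707, 0.002, -0.707]]
wrist_force: [3.6, -4.8, 3.7]
width: 0.056
t 5.33 q [ 1.154  1.004 -0.488  1.658 -0.294  1.002  0.758] p [ 0.4414 -0.2908  0.0369] F [ 3.6 -4.8  3.7] w 0.056
[[0.169, 0.971, 0.172], [0.687, -0.241, 0.686], [0.707, 0.002, -0.707]]
pick rotvec [ 0.32  0.03 -0.14] | 0.4 shift before-rot [ 2.5 -1.4  0.1] after-rot [ 2.5 -1.4  0.1] | dist 2.8
```

View pics/s2.png

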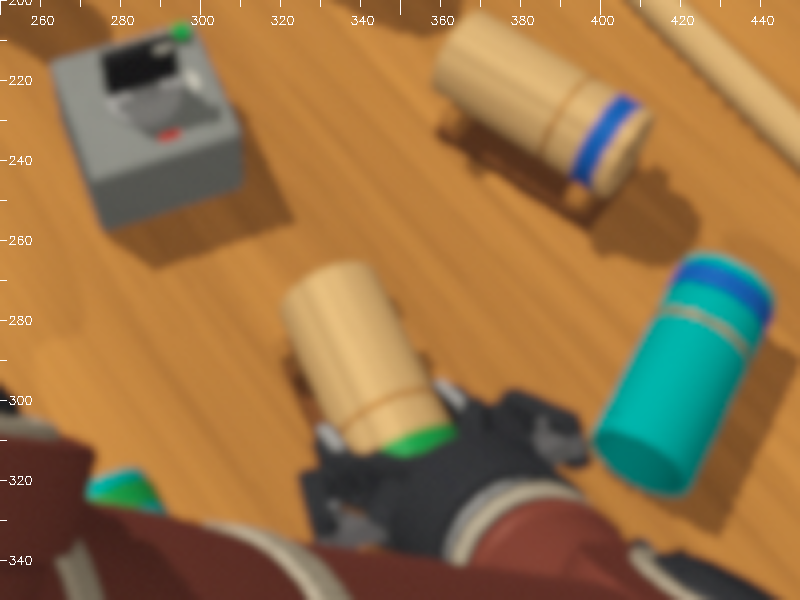

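```bash
python3 -m jog '[[[40,10,0,-10,0,0,0],[40,28,0,-28,0,0,0],[40,35,0,-35,0,0,0],[40,42,0,-42,0,0,0],[40,42,0,-42,0,0,0],[40,35,0,-35,0,0,0],[40,0,0,0,0,0,0],[40,0,0,0,0,0,0]]]'; python3 st.py
cat >> poses.py <<'E'
def place(peg,ax,pr,lift=0,head=-80.4,flip=-1):
    """ax: rim ahead of TCP along mouth (m), pr: along n"""
    R=toolR(head,45,flip); h=np.array([np.cos(np.radians(head)),np.sin(np.radians(head)),0])
    return np.array([peg[0],peg[1],.062+ax+lift])+pr*h,R
def check(p,R,N=12):
    s=sense(); q=np.array(s["joint_positions"]); P,M=np.array(s["tool_pos"]),np.array(s["eef_rot"])
    rv=Ro.from_matrix(M.T@R).as_rotvec()
    for i in range(1,N+1):
        q2,e=ik(P+(np.asarray(p)-P)*i/N,M@Ro.from_rotvec(rv*i/N).as_matrix(),q,reg=.02)
        _,_,el,w=fk(q2,True)
        print(i,np.round(q2,2),np.round(e,1),"w",np.round(w,2)); q=q2
E
python3 - <<'E'
from poses import *
p,R=place(MID,.0686,.0131,.20); print(p)
plan(p,R); check(p,R)
from h import *
f=grab_frame("side"); np.savez("pics/side3.npz",**f)
crop(f,"s3.png",200,150,250,200,3)
E
```

```text
time_s: 6.38
tool_pos: [0.4382, -0.2889, 0.3063]
eef_rot: [[0.171, 0.972, 0.163], [0.685, -0.236, 0.689], [0.708, -0.006, -0.706]]
wrist_force: [-0.2, 0.1, -2.1]
width: 0.0558
t 6.38 q [ 1.186  0.652 -0.546  1.486 -0.377  1.461  0.549] p [ 0.4382 -0.2889  0.3063] F [-0.2  0.1 -2.1] w 0.0558
[[0.171, 0.972, 0.163], [0.685, -0.236, 0.689], [0.708, -0.006, -0.706]]
[0.54128467 0.16588345 0.3306    ]
 rotvec [ -0.37 -88.81 -25.83] | 92.5 shift before-rot [346.3  -7.5 313.1] after-rot [ 287.7  177.5 -322.1] | dist 466.9
1 [ 1.12  0.56 -0.55  1.57 -0.33  1.35  0.52] [0. 0.] w [ 0.4  -0.43  0.55]
2 [ 1.04  0.47 -0.55  1.64 -0.28  1.25  0.46] [0. 0.] w [ 0.42 -0.36  0.57]
3 [ 0.93  0.4  -0.55  1.7  -0.21  1.16  0.37] [0. 0.] w [ 0.43 -0.29  0.59]
4 [ 0.81  0.34 -0.55  1.74 -0.11  1.09  0.23] [0. 0.] w [ 0.44 -0.21  0.61]
5 [ 0.66  0.3  -0.54  1.77  0.02  1.05  0.06] [0. 0.] w [ 0.45 -0.14  0.62]
6 [ 0.49  0.28 -0.53  1.77  0.17  1.05 -0.14] [0. 0.] w [ 0.46 -0.06  0.62]
7 [ 0.32  0.29 -0.52  1.76  0.33  1.09 -0.34] [0. 0.] w [0.47 0.02 0.62]
8 [ 0.14  0.32 -0.51  1.73  0.47  1.18 -0.52] [0. 0.] w [0.48 0.09 0.62]
9 [-0.02  0.38 -0.5   1.68  0.58  1.3  -0.65] [0. 0.] w [0.49 0.17 0.61]
10 [-0.17  0.45 -0.48  1.62  0.68  1.43 -0.75] [0. 0.] w [0.5  0.24 0.59]
11 [-0.31  0.52 -0.46  1.55  0.75  1.57 -0.81] [0. 0.] w [0.5  0.31 0.57]
12 [-0.43  0.61 -0.43  1.46  0.82  1.7  -0.83] [0. 0.] w [0.51 0.38 0.55]
```

View pics/s3.png

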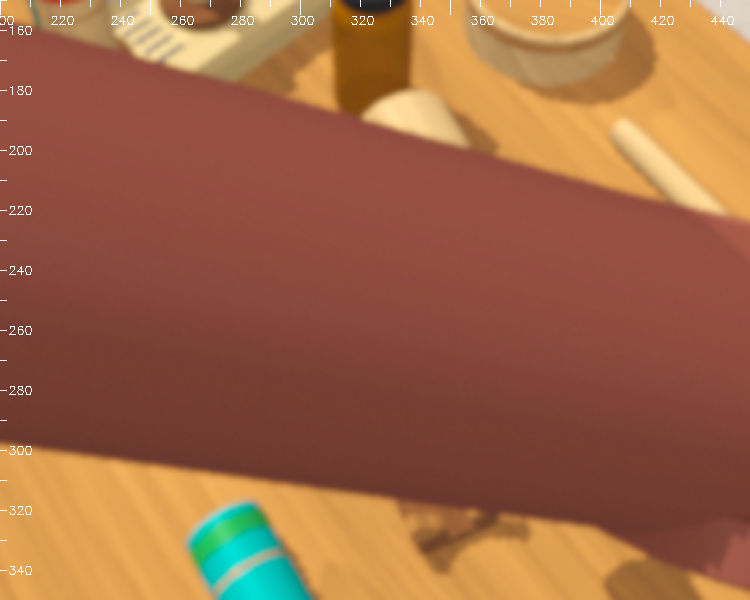

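```bash
cat >> poses.py <<'E'
def rows(p,R,N):
    s=sense(); P,M=np.array(s["tool_pos"]),np.array(s["eef_rot"]); p=np.asarray(p)
    rv=Ro.from_matrix(M.T@R).as_rotvec(); r=np.round(np.degrees(rv)/N,1); print("per row turn",r)
    C=P.copy();m=M.copy();o=[]
    for i in range(1,N+1):
        f=.5-.5*np.cos(np.pi*i/N) if 0 else i/N
        d=np.round(m.T@(P+(p-P)*f-C)*1000); o.append(d.astype(int).tolist()); C=C+m@(d/1000); m=m@Ro.from_rotvec(np.radians(r)).as_matrix()
    print(o)
E
python3 - <<'E'
from poses import *
p,R=place(MID,.0686,.0131,.20)
rows(p,R,14)
E
```

```text
per row turn [-0.  -6.3 -1.8]
[[25, -1, 22], [27, 1, 20], [29, 1, 16], [30, 2, 14], [32, 3, 9], [33, 4, 6], [33, 5, 3], [32, 6, -1], [33, 7, -5], [31, 9, -8], [30, 9, -11], [28, 10, -15], [26, 11, -18], [24, 11, -20]]
```

```bash
python3 -m jog '[[[40,25,-1,22,0,-6.3,-1.8],[40,27,1,20,0,-6.3,-1.8],[40,29,1,16,0,-6.3,-1.8],[40,30,2,14,0,-6.3,-1.8],[40,32,3,9,0,-6.3,-1.8],[40,33,4,6,0,-6.3,-1.8],[40,33,5,3,0,-6.3,-1.8]]]'; python3 st.py
python3 -m jog '[[[40,32,6,-1,0,-6.3,-1.8],[40,33,7,-5,0,-6.3,-1.8],[40,31,9,-8,0,-6.3,-1.8],[40,30,9,-11,0,-6.3,-1.8],[40,28,10,-15,0,-6.3,-1.8],[40,26,11,-18,0,-6.3,-1.8],[40,24,11,-20,0,-6.3,-1.8],[40,0,0,0,0,0,0],[40,0,0,0,0,0,0]]]'; python3 st.py
python3 - <<'E'
from poses import *
p,R=place(MID,.0686,.0131,.20)
plan(p,R)
from h import *
for n in ("side","top"):
    f=grab_frame(n); np.savez(f"pics/{n}4.npz",**f)
    crop(f,f"{n}4.png",*((120,60,250,190,3) if n=="side" else (100,100,250,190,3)))
E
```

```text
time_s: 7.3
tool_pos: [0.4899, -0.0608, 0.3181]
eef_rot: [[0.041, 0.996, 0.077], [0.999, -0.041, 0.0], [0.004, 0.077, -0.997]]
wrist_force: [-0.2, 0.0, -1.9]
width: 0.0557
t 7.3 q [ 0.468  0.282 -0.506  1.77   0.157  1.051 -0.13 ] p [ 0.4899 -0.0608  0.3181] F [-0.2  0.  -1.9] w 0.0557
[[0.041, 0.996, 0.077], [0.999, -0.041, 0.0], [0.004, 0.077, -0.997]]
time_s: 8.43
tool_pos: [0.5423, 0.1646, 0.3303]
eef_rot: [[-0.114, 0.988, 0.107], [0.705, 0.156, -0.692], [-0.7, -0.003, -0.714]]
wrist_force: [0.7, -0.3, -1.4]
width: 0.056
t 8.43 q [-0.424  0.61  -0.43   1.451  0.813  1.703 -0.826] p [0.5423 0.1646 0.3303] F [ 0.7 -0.3 -1.4] w 0.056
[[-0.114, 0.988, 0.107], [0.705, 0.156, -0.692], [-0.7, -0.003, -0.714]]
 rotvec [-0.57 -0.53 -0.29] | 0.8 shift before-rot [ 0.8 -0.8 -1.2] after-rot [ 0.8 -0.8 -1.3] | dist 1.7
```

View pics/side4.png

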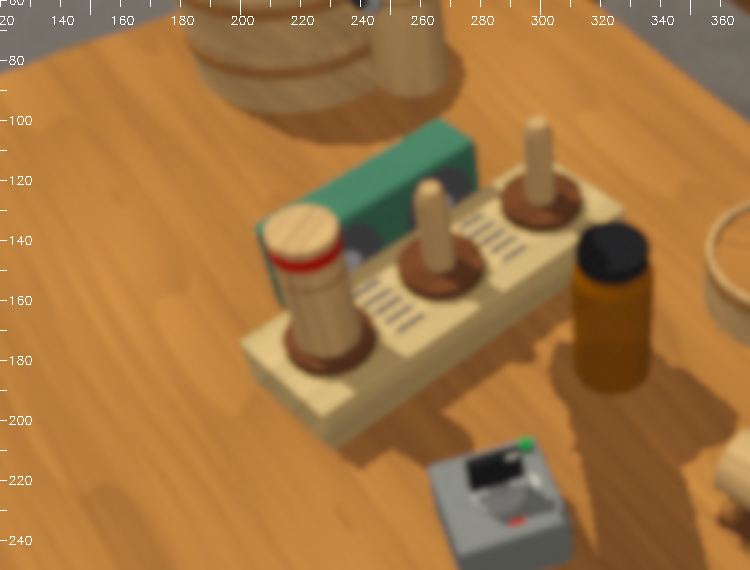

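View pics/top4.png

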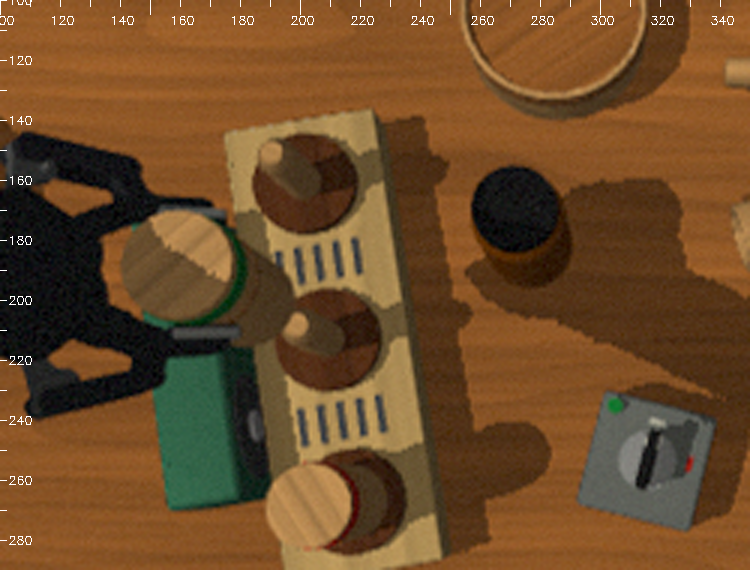

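Run:
```python
from h import *
from scipy.optimize import least_squares
f=load("top4"); print("closed end",atz(f,160.7,189,.382)); W=cloud(f)
S=W[165:212,138:182].reshape(-1,3); S=S[(S[:,2]>.37)&(S[:,2]<.4)]; r=cv2.minEnclosingCircle((S[:,:2]*1000).astype(np.float32)); print(len(S),r,np.median(S[:,2]),S[:,:2].mean(0))
A=np.c_[S[:,:2]-S[:,:2].mean(0),np.ones(len(S))]; print("top plane slope",np.linalg.lstsq(A,S[:,2],rcond=None)[0])
f=load("side4");W=cloud(f)
P=W[0:140,200:320].reshape(-1,3); m=(np.hypot(P[:,0]-.539,P[:,1]-.179)<.05)&(P[:,2]>.2)&(P[:,2]<.4); Q=P[m]; print(len(Q),Q[:,2].min(),Q[:,2].max())
def res(p):
    c=p[:2]+np.outer(Q[:,2]-.32,p[2:4]); return np.hypot(*(Q[:,:2]-c).T)-.028
o=least_squares(res,[.539,.179,0,0],loss="soft_l1",f_scale=.002); print("side axis at z.32",o.x, "at rim",o.x[:2]+o.x[2:]*(.262-.32),"rms",np.sqrt(np.mean(res(o.x)**2)))
# dowels in side cloud
for n in ("side4","top4","side0","top0"):
    W=cloud(load(n)).reshape(-1,3)
    for nm,c in (("mid",(.5391,.1788)),("far",(.6624,.1997))):
        Q=W[(np.hypot(W[:,0]-c[0],W[:,1]-c[1])<.022)&(W[:,2]>.075)&(W[:,2]<.13)]
        if len(Q)>20:
            o=least_squares(lambda p:np.hypot(*(Q[:,:2]-p).T)-.014,c,loss="soft_l1",f_scale=.002); print(n,nm,len(Q),np.round(o.x,4),np.sqrt(np.mean(o.fun**2)).round(4))
```

```text
closed end [0.53859832 0.1716661  0.382     ]
1413 ((544.5598754882812, 187.18682861328125), 41.8171501159668) 0.3813506990576081 [0.53953165 0.17683249]
top plane slope [-0.05056423  0.0877192   0.38126113]
2176 0.2591578094541588 0.39997176202609963
side axis at z.32 [ 0.5362386   0.17888621 -0.03744515  0.04755065] at rim [0.53841042 0.17612828] rms 0.006991727936305064
side4 mid 168 [0.5376 0.1805] 0.0012
side4 far 155 [0.6607 0.2013] 0.0013
top4 mid 86 [0.5398 0.1798] 0.0003
top4 far 108 [0.663  0.2005] 0.0005
side0 mid 166 [0.5377 0.1806] 0.0012
side0 far 151 [0.661  0.2013] 0.0012
top0 mid 81 [0.5396 0.1797] 0.0003
top0 far 108 [0.6629 0.2005] 0.0005
```

```bash
cat > cupfit.py <<'E'
from h import *
from scipy.optimize import least_squares
def vfit(f,c,zlo,zhi,rad=.05):
    P=cloud(f).reshape(-1,3); Q=P[(np.hypot(P[:,0]-c[0],P[:,1]-c[1])<rad)&(P[:,2]>zlo)&(P[:,2]<zhi)]
    if len(Q)<30: return None
    z0=(zlo+zhi)/2
    def res(p): return np.hypot(*(Q[:,:2]-p[:2]-np.outer(Q[:,2]-z0,p[2:])).T)-.028
    o=least_squares(res,[*c,0,0],loss="soft_l1",f_scale=.001)
    return len(Q),np.round(o.x[:2],4),"slope",np.round(o.x[2:],3),"med|r|",np.median(abs(res(o.x))).round(4),Q[:,2].min().round(4)
E
python3 - <<'E'
from cupfit import *
for n in ("side4","top4"): print(n,vfit(load(n),(.539,.179),.25,.315))
f=load("top4"); W=cloud(f)
S=W[172:204,146:176].reshape(-1,3); S=S[(S[:,2]>.37)&(S[:,2]<.395)]
m=np.ones(len(S),bool)
for _ in range(5):
    A=np.c_[S[:,:2]-S[:,:2].mean(0),np.ones(len(S))]; x=np.linalg.lstsq(A[m],S[m,2],rcond=None)[0]; e=A@x-S[:,2]; m=abs(e)<2.5*np.median(abs(e))+1e-4
print("end plane slope",x,m.sum(),len(S))
crop(load("side4"),"s4b.png",200,20,120,140,4)
E
```

```text
side4 (521, array([0.5371, 0.1784]), 'slope', array([ 0.011, -0.015]), 'med|r|', np.float64(0.0006), np.float64(0.2592))
top4 (272, array([0.5395, 0.1764]), 'slope', array([ 0.008, -0.009]), 'med|r|', np.float64(0.0002), np.float64(0.2616))
end plane slope [-0.01295831  0.00835177  0.38144351] 852 927
```

View pics/s4b.png

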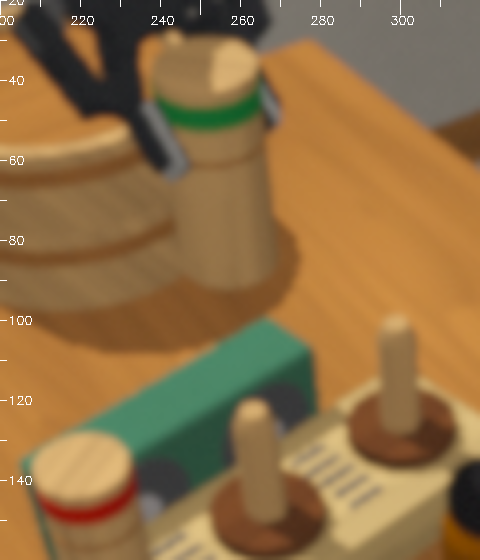

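```bash
python3 -m jog '[[[40,2,0,-2,-0.6,-0.5,-0.3],[40,14,0,14,0,0,0],[40,17,0,17,0,0,0],[40,17,0,17,0,0,0],[40,12,0,12,0,0,0],[40,6,0,6,0,0,0],[40,0,0,0,0,0,0],[40,0,0,0,0,0,0]]]'; python3 st.py
python3 - <<'E'
from poses import *
MID=(.539,.1800)
plan(*place(MID,.0686,.0131,.10))
from cupfit import *
for n in ("side","top"):
    f=grab_frame(n); np.savez(f"pics/{n}5.npz",**f)
    print(n,vfit(f,(.539,.179),.155,.22))
crop(load("side5"),"s5.png",200,60,120,120,4)
E
```

```text
time_s: 9.52
tool_pos: [0.5429, 0.1687, 0.2392]
eef_rot: [[-0.115, 0.986, 0.122], [0.7, 0.167, -0.694], [-0.705, 0.005, -0.709]]
wrist_force: [0.1, -0.7, -0.8]
width: 0.056
t 9.53 q [-0.438  0.701 -0.42   1.564  0.849  1.563 -0.97 ] p [0.5429 0.1687 0.2392] F [ 0.1 -0.7 -0.8] w 0.056
[[-0.115, 0.986, 0.122], [0.7, 0.167, -0.694], [-0.705, 0.005, -0.709]]
 rotvec [ 0.25 -0.18 -0.19] | 0.4 shift before-rot [ 5.2 -2.   7. ] after-rot [ 5.2 -1.9  7. ] | dist 9.0
side (379, array([0.5379, 0.1822]), 'slope', array([-0.004, -0.007]), 'med|r|', np.float64(0.0007), np.float64(0.1672))
top (180, array([0.54  , 0.1812]), 'slope', array([-0.005, -0.004]), 'med|r|', np.float64(0.0002), np.float64(0.1698))
```

View pics/s5.png

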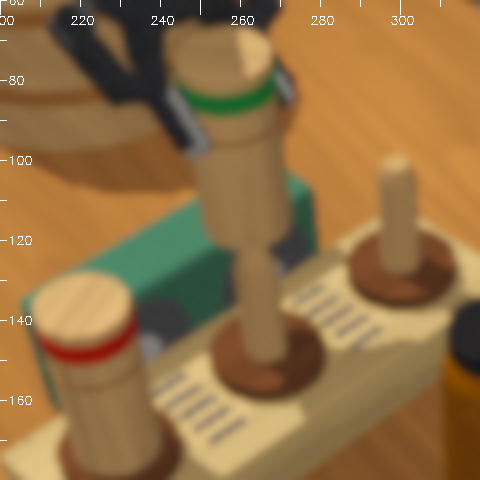

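```bash
python3 -m jog '[[[40,8,0,10,0,0,0],[40,12,0,12,0,0,0],[40,12,0,12,0,0,0],[40,12,0,12,0,0,0],[40,12,0,12,0,0,0],[40,9,0,9,0,0,0],[40,4,0,4,0,0,0],[40,0,0,0,0,0,0],[40,0,0,0,0,0,0]]]'; python3 st.py
python3 - <<'E'
from poses import *
MID=(.539,.1800)
plan(*place(MID,.0686,.0131,.0))
from cupfit import *
for n in ("side","top"):
    f=grab_frame(n); np.savez(f"pics/{n}6.npz",**f)
    print(n,vfit(f,(.539,.179),.08,.12))
crop(load("side6"),"s6.png",200,60,120,120,4)
E
```

```text
time_s: 10.75
tool_pos: [0.5434, 0.1676, 0.1401]
eef_rot: [[-0.115, 0.986, 0.122], [0.7, 0.168, -0.694], [-0.705, 0.005, -0.709]]
wrist_force: [-0.5, 0.4, -0.9]
width: 0.0557
t 10.75 q [-0.449  0.826 -0.397  1.638  0.902  1.43  -1.109] p [0.5434 0.1676 0.1401] F [-0.5  0.4 -0.9] w 0.0557
[[-0.115, 0.986, 0.122], [0.7, 0.168, -0.694], [-0.705, 0.005, -0.709]]
 rotvec [ 0.24 -0.17 -0.17] | 0.3 shift before-rot [ 6.6 -2.3  6.8] after-rot [ 6.6 -2.3  6.8] | dist 9.8
side (237, array([0.5382, 0.1808]), 'slope', array([0.005, 0.001]), 'med|r|', np.float64(0.0007), np.float64(0.0801))
top (100, array([0.5403, 0.1798]), 'slope', array([-0.004,  0.003]), 'med|r|', np.float64(0.0002), np.float64(0.0805))
```

View pics/s6.png

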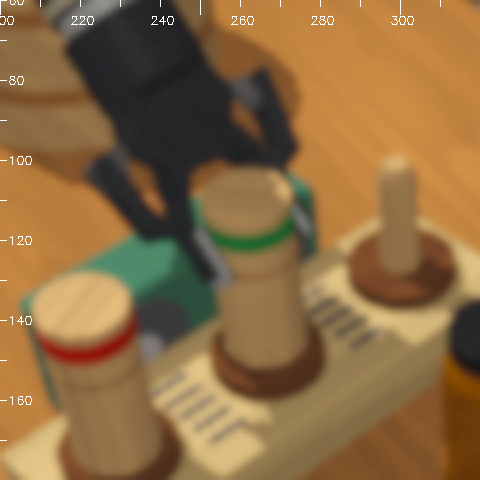

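```bash
python3 -m jog '[[[40,2,0,2,0,0,0],[40,2,0,2,0,0,0],[40,1,0,1,0,0,0],[40,0,0,0,0,0,0],[40,0,0,0,0,0,0]]]'; python3 st.py
python3 -m jog '[[[40,0.7,0,0.7,0,0,0],[40,0,0,0,0,0,0],[40,0,0,0,0,0,0]]]'; python3 st.py
python3 -m jog '[[[40,0.7,0,0.7,0,0,0],[40,0,0,0,0,0,0],[40,0,0,0,0,0,0]]]'; python3 st.py
```

```text
time_s: 11.48
tool_pos: [0.543, 0.1672, 0.1326]
eef_rot: [[-0.116, 0.986, 0.121], [0.699, 0.167, -0.695], [-0.705, 0.004, -0.709]]
wrist_force: [-0.7, 0.8, -0.4]
width: 0.056
t 11.47 q [-0.45   0.837 -0.394  1.642  0.906  1.421 -1.118] p [0.543  0.1672 0.1326] F [-0.7  0.8 -0.4] w 0.056
[[-0.116, 0.986, 0.121], [0.699, 0.167, -0.695], [-0.705, 0.004, -0.709]]
time_s: 11.85
tool_pos: [0.543, 0.1673, 0.1325]
eef_rot: [[-0.115, 0.986, 0.121], [0.699, 0.167, -0.696], [-0.706, 0.004, -0.708]]
wrist_force: [-2.6, 1.4, 4.9]
width: 0.056
t 11.85 q [-0.451  0.837 -0.395  1.642  0.907  1.422 -1.12 ] p [0.543  0.1673 0.1325] F [-2.6  1.4  4.9] w 0.056
[[-0.115, 0.986, 0.121], [0.699, 0.167, -0.696], [-0.706, 0.004, -0.708]]
time_s: 12.22
tool_pos: [0.543, 0.1673, 0.1325]
eef_rot: [[-0.115, 0.986, 0.122], [0.698, 0.167, -0.696], [-0.707, 0.005, -0.707]]
wrist_force: [-3.5, 1.8, 8.7]
width: 0.0561
t 12.22 q [-0.451  0.837 -0.395  1.643  0.908  1.422 -1.121] p [0.543  0.1673 0.1325] F [-3.5  1.8  8.7] w 0.0561
[[-0.115, 0.986, 0.122], [0.698, 0.167, -0.696], [-0.707, 0.005, -0.707]]
```

```bash
python3 -m jog '[[[40,-0.7,0,-0.7,0,0,0],[40,0,0,0,0,0,0],[80,0,0,0,0,0,0],[100,0,0,0,0,0,0],[100,0,0,0,0,0,0],[100,0,0,0,0,0,0],[100,0,0,0,0,0,0]]]'; python3 st.py
python3 - <<'E'
from h import *
for n in ("side","top"):
    f=grab_frame(n); np.savez(f"pics/{n}7.npz",**f)
a=load("side7");crop(a,"s7.png",180,60,150,120,4)
E
```

```text
time_s: 13.1
tool_pos: [0.5432, 0.1673, 0.1314]
eef_rot: [[-0.116, 0.986, 0.121], [0.699, 0.168, -0.695], [-0.705, 0.004, -0.709]]
wrist_force: [0.3, -0.4, 0.1]
width: 0.0856
t 13.1 q [-0.45   0.838 -0.394  1.643  0.907  1.419 -1.12 ] p [0.5432 0.1673 0.1314] F [ 0.3 -0.4  0.1] w 0.0856
[[-0.116, 0.986, 0.121], [0.699, 0.168, -0.695], [-0.705, 0.004, -0.709]]
```

View pics/s7.png

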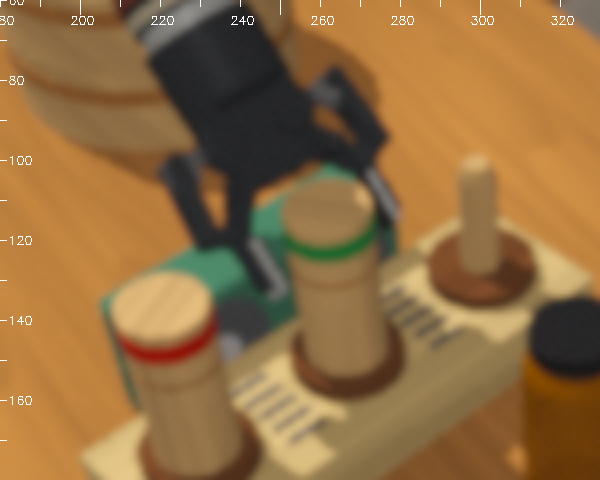

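```bash
python3 -m jog '[[[100,0,0,-20,0,0,0],[100,0,0,-40,0,0,0],[100,0,0,-50,0,0,0],[100,30,0,-50,0,0,0],[100,-30,0,-30,0,0,0],[100,-30,0,-30,0,0,0],[100,0,0,0,0,0,0],[100,0,0,0,0,0,0]]]'; python3 st.py
sed -i 's/^A=.*/A=((.442,-.2823),76.4); B=((.6325,-.1978),105.)/; s/^MID=.*/MID=(.539,.180); FAR=(.6623,.2008)/' poses.py
python3 - <<'E'
from poses import *
p,R=pick(*B,back=.13); print(p); plan(p,R); p=p.copy(); check(p,R)
p2=p+[0,0,.12]; rows(p2,R,14)
from cupfit import *
for n in ("side","top"):
    f=grab_frame(n); np.savez(f"pics/{n}8.npz",**f); print(n,vfit(f,(.539,.179),.08,.17))
E
```

```text
time_s: 14.2
tool_pos: [0.5194, 0.2998, 0.3087]
eef_rot: [[-0.117, 0.986, 0.121], [0.7, 0.169, -0.694], [-0.705, 0.004, -0.71]]
wrist_force: [-0.1, -0.4, -0.9]
width: 0.0855
t 14.2 q [-0.633  0.747 -0.434  1.249  0.782  1.841 -0.928] p [0.5194 0.2998 0.3087] F [-0.1 -0.4 -0.9] w 0.0855
[[-0.117, 0.986, 0.121], [0.7, 0.169, -0.694], [-0.705, 0.004, -0.71]]
[ 0.65799079 -0.29293293  0.13048885]
 rotvec [ 0.24 89.74 -5.88] | 89.9 shift before-rot [-305.5   36.   554.7] after-rot [-556.2  -19.6 -304.2] | dist 634.3
1 [-0.49  0.67 -0.47  1.38  0.74  1.67 -0.89] [0. 0.] w [0.5  0.43 0.54]
2 [-0.34  0.61 -0.51  1.48  0.69  1.5  -0.82] [0. 0.] w [0.52 0.35 0.54]
3 [-0.17  0.57 -0.54  1.56  0.64  1.35 -0.71] [0. 0.] w [0.54 0.27 0.55]
4 [ 0.01  0.56 -0.58  1.6   0.57  1.22 -0.56] [0. 0.] w [0.55 0.18 0.54]
5 [ 0.19  0.57 -0.63  1.62  0.5   1.14 -0.39] [0. 0.] w [0.57 0.09 0.54]
6 [ 0.36  0.62 -0.68  1.6   0.42  1.1  -0.22] [0. 0.] w [0.59 0.   0.53]
7 [ 0.52  0.69 -0.74  1.54  0.35  1.11 -0.05] [0. 0.] w [ 0.61 -0.08  0.51]
8 [ 0.64  0.79 -0.79  1.45  0.3   1.17  0.11] [0. 0.] w [ 0.63 -0.17  0.49]
9 [ 0.73  0.9  -0.82  1.32  0.25  1.28  0.24] [0. 0.] w [ 0.65 -0.26  0.46]
10 [ 0.78  1.02 -0.84  1.15  0.21  1.42  0.35] [0. 0.] w [ 0.67 -0.34  0.42]
11 [ 0.8   1.14 -0.85  0.93  0.18  1.61  0.45] [0. 0.] w [ 0.69 -0.42  0.39]
12 [ 0.78  1.29 -0.85  0.62  0.16  1.86  0.53] [0. 0.] w [ 0.71 -0.5   0.35]
per row turn [ 0.   6.4 -0.4]
[[-28, 3, 34], [-31, 2, 30], [-35, 2, 26], [-37, 2, 23], [-40, 2, 18], [-41, 1, 14], [-43, 1, 9], [-44, 1, 4], [-43, 0, -1], [-43, 1, -6], [-43, -1, -10], [-41, 0, -15], [-39, -1, -20], [-37, -1, -23]]
side (571, array([0.5378, 0.1808]), 'slope', array([-0.004, -0.005]), 'med|r|', np.float64(0.0007), np.float64(0.08))
top (263, array([0.5398, 0.1798]), 'slope', array([-0.003, -0.006]), 'med|r|', np.float64(0.0003), np.float64(0.0803))
```

Run:
```python
from poses import *
p,R=pick(*B); print(p); h=p+[0,0,.12]
check(h,R,14); rows(h,R,14)
q=np.array(sense()["joint_positions"])
q=ik(h,R,np.array([.7,1.,-.8,1.2,.25,1.5,.4]))[0]
for z in (.12,.06,0): q,e=ik(p+[0,0,z],R,q); print(z,np.round(q,2),np.round(e,1))
```

```text
[ 0.63419914 -0.20414128  0.03856497]
1 [-0.52  0.69 -0.47  1.35  0.74  1.7  -0.9 ] [0. 0.] w [0.5  0.45 0.54]
2 [-0.4   0.63 -0.5   1.43  0.7   1.57 -0.85] [0. 0.] w [0.51 0.39 0.55]
3 [-0.28  0.59 -0.53  1.5   0.66  1.44 -0.78] [0. 0.] w [0.52 0.32 0.55]
4 [-0.14  0.56 -0.56  1.56  0.6   1.32 -0.68] [0. 0.] w [0.54 0.26 0.55]
5 [ 0.01  0.55 -0.6   1.59  0.54  1.23 -0.56] [0. 0.] w [0.55 0.19 0.55]
6 [ 0.15  0.56 -0.64  1.61  0.47  1.15 -0.42] [0. 0.] w [0.57 0.12 0.55]
7 [ 0.3   0.59 -0.69  1.61  0.4   1.11 -0.28] [0. 0.] w [0.58 0.05 0.54]
8 [ 0.43  0.64 -0.74  1.58  0.34  1.1  -0.14] [0. 0.] w [ 0.6  -0.02  0.53]
9 [ 0.55  0.7  -0.78  1.54  0.28  1.13 -0.01] [0. 0.] w [ 0.61 -0.09  0.51]
10 [ 0.65  0.78 -0.82  1.47  0.23  1.18  0.1 ] [0. 0.] w [ 0.63 -0.16  0.49]
11 [ 0.72  0.87 -0.85  1.39  0.19  1.25  0.2 ] [0. 0.] w [ 0.64 -0.22  0.47]
12 [ 0.77  0.96 -0.87  1.28  0.16  1.35  0.29] [0. 0.] w [ 0.66 -0.29  0.44]
13 [ 0.81  1.06 -0.88  1.15  0.13  1.48  0.37] [0. 0.] w [ 0.68 -0.35  0.41]
14 [ 0.82  1.16 -0.89  0.99  0.1   1.62  0.43] [0. 0.] w [ 0.69 -0.41  0.37]
per row turn [ 0.   6.4 -0.4]
[[-19, 2, 34], [-22, 2, 31], [-25, 2, 28], [-29, 1, 26], [-31, 1, 22], [-34, 1, 19], [-35, 1, 15], [-37, 1, 10], [-38, 0, 7], [-38, 0, 2], [-38, 0, -2], [-38, 0, -6], [-37, -1, -11], [-36, -1, -14]]
0.12 [ 0.82  1.15 -0.87  0.99  0.08  1.62  0.44] [0. 0.]
0.06 [ 0.82  1.21 -0.85  1.02  0.11  1.54  0.47] [0. 0.]
0 [ 0.81  1.28 -0.83  1.03  0.14  1.48  0.51] [0. 0.]
```

```bash
python3 -m jog '[[[100,-19,2,34,0,6.4,-0.4],[100,-22,2,31,0,6.4,-0.4],[100,-25,2,28,0,6.4,-0.4],[100,-29,1,26,0,6.4,-0.4],[100,-31,1,22,0,6.4,-0.4],[100,-34,1,19,0,6.4,-0.4],[100,-35,1,15,0,6.4,-0.4]]]'; python3 st.py
python3 -m jog '[[[100,-37,1,10,0,6.4,-0.4],[100,-38,0,7,0,6.4,-0.4],[100,-38,0,2,0,6.4,-0.4],[100,-38,0,-2,0,6.4,-0.4],[100,-38,0,-6,0,6.4,-0.4],[100,-37,-1,-11,0,6.4,-0.4],[100,-36,-1,-14,0,6.4,-0.4],[100,0,0,0,0,0,0],[100,0,0,0,0,0,0]]]'; python3 st.py
python3 - <<'E'
from poses import *
p,R=pick(*B); plan(p+[0,0,.12],R,"hover"); plan(p,R,"pick")
from h import *
for n in ("top",):
    f=grab_frame(n); np.savez(f"pics/{n}9.npz",**f)
crop(f,"t9.png",310,110,180,140,4)
E
```

```text
time_s: 15.18
tool_pos: [0.5767, 0.0462, 0.2326]
eef_rot: [[-0.211, 0.977, -0.015], [0.977, 0.211, -0.0], [0.003, -0.015, -1.0]]
wrist_force: [0.8, 0.6, -1.1]
width: 0.0855
t 15.18 q [ 0.3    0.588 -0.686  1.61   0.399  1.105 -0.278] p [0.5767 0.0462 0.2326] F [ 0.8  0.6 -1.1] w 0.0855
[[-0.211, 0.977, -0.015], [0.977, 0.211, -0.0], [0.003, -0.015, -1.0]]
time_s: 16.3
tool_pos: [0.6345, -0.2031, 0.1577]
eef_rot: [[-0.182, 0.967, -0.178], [0.684, 0.254, 0.684], [0.707, 0.003, -0.708]]
wrist_force: [0.7, 0.4, 0.1]
width: 0.0856
t 16.3 q [ 0.819  1.149 -0.874  0.996  0.084  1.608  0.435] p [ 0.6345 -0.2031  0.1577] F [0.7 0.4 0.1] w 0.0856
[[-0.182, 0.967, -0.178], [0.684, 0.254, 0.684], [0.707, 0.003, -0.708]]
hover rotvec [ 0.31  0.04 -0.07] | 0.3 shift before-rot [-0.1 -0.5 -1.3] after-rot [-0.1 -0.5 -1.3] | dist 1.4
pick rotvec [ 0.31  0.04 -0.07] | 0.3 shift before-rot [-84.9  -0.9  83.6] after-rot [-84.9  -0.5  83.5] | dist 119.1
```

View pics/t9.png

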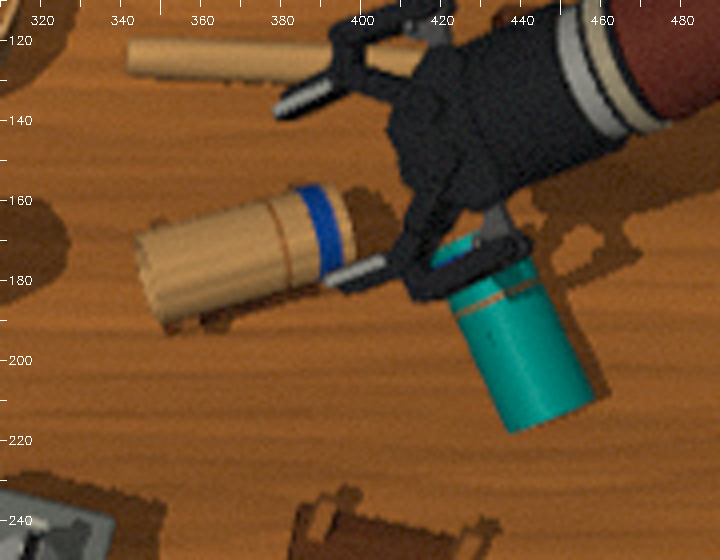

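```bash
python3 -m jog '[[[100,-20,0,20,0.3,0,0],[100,-20,0,20,0,0,0],[100,-20,0,20,0,0,0],[100,0,0,0,0,0,0],[100,0,0,0,0,0,0]]]'; python3 st.py
python3 - <<'E'
from h import *
for n in ("top","side"):
    f=grab_frame(n); np.savez(f"pics/{n}10.npz",**f)
    im=f["img"]; crop(f,f"{n}10.png",*((320,120,160,130,4) if n=="top" else (340,180,160,140,4)))
E
```

```text
time_s: 16.98
tool_pos: [0.6354, -0.2041, 0.0743]
eef_rot: [[-0.183, 0.966, -0.18], [0.685, 0.257, 0.682], [0.705, 0.001, -0.709]]
wrist_force: [-0.4, 0.4, 1.1]
width: 0.0861
t 16.98 q [ 0.815  1.24  -0.847  1.025  0.129  1.514  0.484] p [ 0.6354 -0.2041  0.0743] F [-0.4  0.4  1.1] w 0.0861
[[-0.183, 0.966, -0.18], [0.685, 0.257, 0.682], [0.705, 0.001, -0.709]]
```

View pics/top10.png

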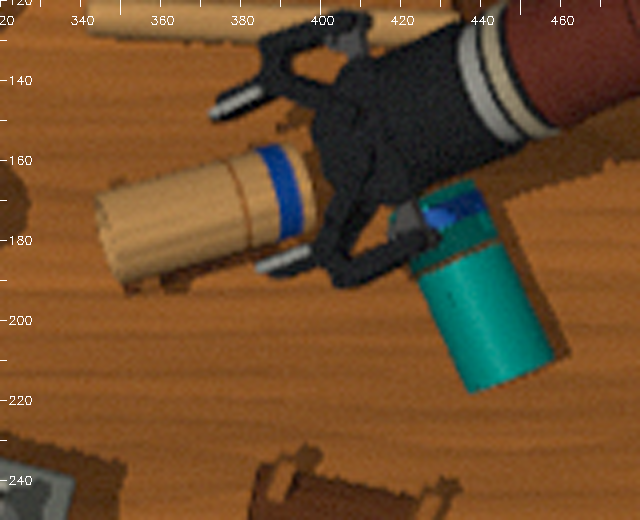

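View pics/side10.png

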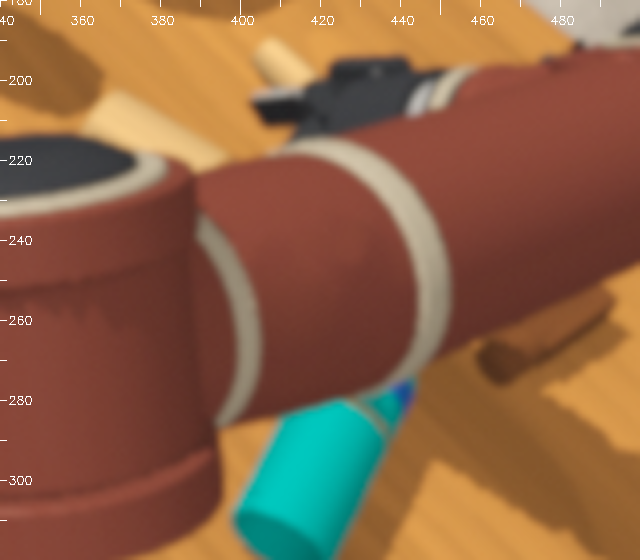

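Run:
```python
from h import *
W=cloud(load("top10"))
for u,v in [(405,185),(412,185),(418,175),(420,180),(425,178),(428,182),(415,170),(435,175),(435,170),(430,165),(437,190),(390,187)]: print((u,v),np.round(W[v,u],3))
W=cloud(load("top0"))
for u,v in [(425,178),(435,175),(428,182),(420,178)]: print("orig",(u,v),np.round(W[v,u],3))
```

```text
(405, 185) [ 0.589 -0.261  0.127]
(412, 185) [ 0.586 -0.272  0.142]
(418, 175) [ 0.632 -0.318  0.031]
(420, 180) [ 0.594 -0.285  0.159]
(425, 178) [ 0.597 -0.294  0.165]
(428, 182) [ 0.591 -0.305  0.149]
(415, 170) [ 0.616 -0.277  0.154]
(435, 175) [ 0.626 -0.352  0.054]
(435, 170) [ 0.638 -0.351  0.058]
(430, 165) [ 0.622 -0.303  0.174]
(437, 190) [ 0.59  -0.354  0.055]
(390, 187) [ 0.59  -0.233  0.099]
orig (425, 178) [ 0.62  -0.329  0.049]
orig (435, 175) [ 0.626 -0.352  0.054]
orig (428, 182) [ 0.61  -0.335  0.052]
orig (420, 178) [ 0.623 -0.321  0.037]
```

```bash
python3 -m jog '[[[100,-12,-1,12,0,0,0],[100,-10,0,10,0,0,0],[100,-3,0,3,0,0,0],[100,0,0,0,0,0,0],[100,0,0,0,0,0,0]]]'; python3 st.py
python3 - <<'E'
from poses import *
p,R=pick(*B); plan(p,R,"pick")
E
```

```text
time_s: 17.7
tool_pos: [0.6345, -0.2046, 0.0389]
eef_rot: [[-0.183, 0.966, -0.18], [0.686, 0.257, 0.681], [0.705, 0.001, -0.71]]
wrist_force: [0.1, 0.7, 0.6]
width: 0.0855
t 17.7 q [ 0.814  1.28  -0.835  1.032  0.148  1.476  0.504] p [ 0.6345 -0.2046  0.0389] F [0.1 0.7 0.6] w 0.0855
[[-0.183, 0.966, -0.18], [0.686, 0.257, 0.681], [0.705, 0.001, -0.71]]
pick rotvec [ 0.12  0.21 -0.03] | 0.2 shift before-rot [ 0.1 -0.1  0.6] after-rot [ 0.1 -0.1  0.6] | dist 0.6
```

```bash
python3 -m jog '[[[40,0,0,0,0,0,0],[40,0,0,0,0,0,0],[40,0,0,0,0,0,0],[40,0,0,0,0,0,0],[40,0,0,0,0,0,0],[40,0,0,0,0,0,0]]]' 40; python3 st.py
python3 -m jog '[[[40,10,0,-10,0,0,0],[40,20,0,-20,0,0,0],[40,30,0,-30,0,0,0],[40,30,0,-30,0,0,0],[40,20,0,-20,0,0,0],[40,0,0,0,0,0,0],[40,0,0,0,0,0,0]]]'; python3 st.py
python3 - <<'E'
from poses import *
from h import *
f=grab_frame("top"); np.savez("pics/top11.npz",**f); crop(f,"t11.png",310,90,180,140,4)
E
```

```text
time_s: 18.45
tool_pos: [0.6354, -0.2047, 0.0393]
eef_rot: [[-0.183, 0.967, -0.178], [0.686, 0.255, 0.681], [0.704, 0.003, -0.71]]
wrist_force: [4.5, -1.0, 4.7]
width: 0.0558
t 18.45 q [ 0.814  1.28  -0.835  1.031  0.147  1.475  0.504] p [ 0.6354 -0.2047  0.0393] F [ 4.5 -1.   4.7] w 0.0558
[[-0.183, 0.967, -0.178], [0.686, 0.255, 0.681], [0.704, 0.003, -0.71]]
time_s: 19.32
tool_pos: [0.633, -0.2043, 0.1928]
eef_rot: [[-0.181, 0.966, -0.184], [0.687, 0.258, 0.68], [0.704, -0.003, -0.71]]
wrist_force: [0.6, -0.1, -2.7]
width: 0.0558
t 19.32 q [ 0.814  1.114 -0.88   0.966  0.068  1.663  0.415] p [ 0.633  -0.2043  0.1928] F [ 0.6 -0.1 -2.7] w 0.0558
[[-0.181, 0.966, -0.184], [0.687, 0.258, 0.68], [0.704, -0.003, -0.71]]
```

View pics/t11.png

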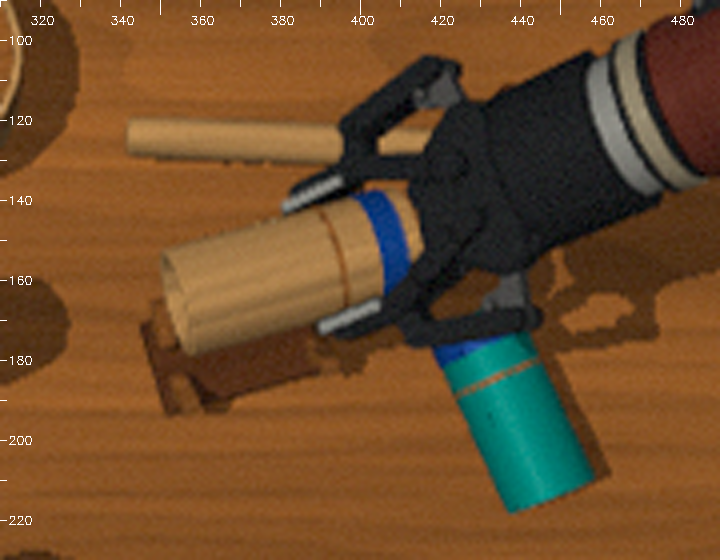

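Run:
```python
from poses import *
p,R=place(FAR,.068,.0107,.20); print(p)
plan(p,R); check(p,R,14); rows(p,R,14)
```

```text
[0.66408443 0.19024984 0.33      ]
 rotvec [ -0.21 -89.73   5.94] | 89.9 shift before-rot [362.1 131.5 164.9] after-rot [ 173.9   96.6 -368.8] | dist 419.1
1 [ 0.79  1.03 -0.87  1.07  0.1   1.56  0.36] [0. 0.] w [ 0.68 -0.36  0.44]
2 [ 0.74  0.95 -0.85  1.15  0.14  1.47  0.3 ] [0. 0.] w [ 0.68 -0.3   0.47]
3 [ 0.69  0.88 -0.83  1.22  0.18  1.39  0.23] [0. 0.] w [ 0.68 -0.25  0.5 ]
4 [ 0.62  0.82 -0.8   1.28  0.23  1.33  0.15] [0. 0.] w [ 0.67 -0.19  0.52]
5 [ 0.54  0.76 -0.76  1.32  0.29  1.29  0.05] [0. 0.] w [ 0.67 -0.13  0.54]
6 [ 0.44  0.71 -0.72  1.34  0.35  1.28 -0.05] [0. 0.] w [ 0.66 -0.07  0.56]
7 [ 0.33  0.68 -0.68  1.35  0.42  1.28 -0.15] [0. 0.] w [ 0.65 -0.01  0.57]
8 [ 0.22  0.66 -0.64  1.35  0.5   1.31 -0.26] [0. 0.] w [0.65 0.06 0.57]
9 [ 0.1   0.65 -0.59  1.33  0.58  1.36 -0.36] [0. 0.] w [0.64 0.12 0.58]
10 [-0.02  0.66 -0.55  1.3   0.65  1.43 -0.44] [0. 0.] w [0.64 0.18 0.58]
11 [-0.13  0.68 -0.51  1.26  0.72  1.51 -0.52] [0. 0.] w [0.64 0.24 0.58]
12 [-0.24  0.71 -0.47  1.2   0.79  1.6  -0.57] [0. 0.] w [0.63 0.29 0.57]
13 [-0.34  0.75 -0.42  1.13  0.85  1.7  -0.6 ] [0. 0.] w [0.63 0.35 0.56]
14 [-0.44  0.8  -0.38  1.05  0.92  1.8  -0.61] [0. 0.] w [0.63 0.4  0.55]
per row turn [-0.  -6.4  0.4]
[[26, 9, 12], [27, 10, 9], [28, 9, 5], [28, 8, 3], [29, 9, -1], [29, 8, -4], [28, 9, -6], [27, 8, -10], [25, 8, -13], [24, 7, -16], [23, 8, -19], [20, 7, -20], [18, 7, -23], [15, 7, -25]]
```

```bash
python3 -m jog '[[[40,26,9,12,0,-6.4,0.4],[40,27,10,9,0,-6.4,0.4],[40,28,9,5,0,-6.4,0.4],[40,28,8,3,0,-6.4,0.4],[40,29,9,-1,0,-6.4,0.4],[40,29,8,-4,0,-6.4,0.4],[40,28,9,-6,0,-6.4,0.4]]]'; python3 st.py
python3 -m jog '[[[40,27,8,-10,0,-6.4,0.4],[40,25,8,-13,0,-6.4,0.4],[40,24,7,-16,0,-6.4,0.4],[40,23,8,-19,0,-6.4,0.4],[40,20,7,-20,0,-6.4,0.4],[40,18,7,-23,0,-6.4,0.4],[40,15,7,-25,0,-6.4,0.4],[40,0,0,0,0,0,0],[40,0,0,0,0,0,0]]]'; python3 st.py
python3 - <<'E'
from poses import *
p,R=place(FAR,.068,.0107,.20)
plan(p,R)
from cupfit import *
for n in ("side","top"):
    f=grab_frame(n); np.savez(f"pics/{n}12.npz",**f); print(n,vfit(f,FAR,.25,.315))
E
```

```text
time_s: 20.25
tool_pos: [0.6486, -0.0057, 0.2616]
eef_rot: [[-0.214, 0.977, -0.02], [0.977, 0.214, -0.008], [-0.003, -0.021, -1.0]]
wrist_force: [-0.3, 0.0, -1.8]
width: 0.0555
t 20.25 q [ 0.322  0.673 -0.664  1.351  0.416  1.279 -0.147] p [ 0.6486 -0.0057  0.2616] F [-0.3  0.  -1.8] w 0.0555
[[-0.214, 0.977, -0.02], [0.977, 0.214, -0.008], [-0.003, -0.021, -1.0]]
time_s: 21.38
tool_pos: [0.6643, 0.19, 0.3304]
eef_rot: [[-0.124, 0.985, 0.119], [0.697, 0.171, -0.696], [-0.706, -0.003, -0.708]]
wrist_force: [1.3, -0.2, -1.6]
width: 0.0559
t 21.38 q [-0.445  0.801 -0.361  1.054  0.905  1.788 -0.602] p [0.6643 0.19   0.3304] F [ 1.3 -0.2 -1.6] w 0.0559
[[-0.124, 0.985, 0.119], [0.697, 0.171, -0.696], [-0.706, -0.003, -0.708]]
 rotvec [ 0.06 -0.08  0.32] | 0.3 shift before-rot [ 0.5 -0.2  0.1] after-rot [ 0.5 -0.2  0.1] | dist 0.5
side (467, array([0.6594, 0.2013]), 'slope', array([ 0.001, -0.002]), 'med|r|', np.float64(0.0008), np.float64(0.2601))
top (363, array([0.6619, 0.199 ]), 'slope', array([ 0.007, -0.004]), 'med|r|', np.float64(0.0002), np.float64(0.2634))
```

```bash
python3 -m jog '[[[40,8,1.3,7,0,0,0],[40,17,0,17,0,0,0],[40,20,0,20,0,0,0],[40,14,0,14,0,0,0],[40,7,0,7,0,0,0],[40,0,0,0,0,0,0],[40,0,0,0,0,0,0]]]'; python3 st.py
python3 - <<'E'
from poses import *
plan(*place(FAR,.07,.0107,.0))
from cupfit import *
for n in ("side","top"):
    f=grab_frame(n); np.savez(f"pics/{n}13.npz",**f); print(n,vfit(f,FAR,.155,.22))
crop(load("side13"),"s13.png",240,50,120,120,4)
E
```

```text
time_s: 22.35
tool_pos: [0.6662, 0.1914, 0.2407]
eef_rot: [[-0.12, 0.985, 0.122], [0.699, 0.171, -0.694], [-0.705, 0.002, -0.709]]
wrist_force: [0.3, 0.8, -1.4]
width: 0.0555
t 22.35 q [-0.437  0.869 -0.361  1.169  0.91   1.662 -0.735] p [0.6662 0.1914 0.2407] F [ 0.3  0.8 -1.4] w 0.0555
[[-0.12, 0.985, 0.122], [0.699, 0.171, -0.694], [-0.705, 0.002, -0.709]]
 rotvec [ 0.27 -0.17  0.08] | 0.3 shift before-rot [76.1 -2.5 77.7] after-rot [76.3 -2.3 77.5] | dist 108.7
side (322, array([0.6613, 0.2029]), 'slope', array([-0.001, -0.008]), 'med|r|', np.float64(0.0008), np.float64(0.171))
top (226, array([0.6634, 0.2019]), 'slope', array([ 0.   , -0.003]), 'med|r|', np.float64(0.0003), np.float64(0.1725))
```

View pics/s13.png

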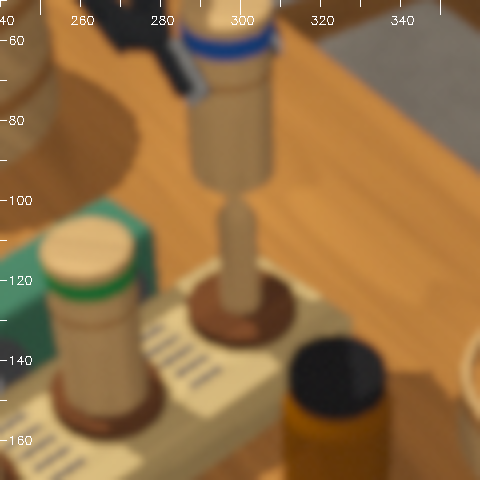

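```bash
python3 -m jog '[[[40,8,0,10,0,0,0],[40,12,0,12,0,0,0],[40,12,0,12,0,0,0],[40,12,0,12,0,0,0],[40,12,0,12,0,0,0],[40,9,0,9,0,0,0],[40,4,0,4,0,0,0],[40,0,0,0,0,0,0],[40,0,0,0,0,0,0]]]'; python3 st.py
python3 - <<'E'
from poses import *
from cupfit import *
for n in ("side","top"):
    f=grab_frame(n); np.savez(f"pics/{n}14.npz",**f); print(n,vfit(f,FAR,.08,.12))
E
python3 -m jog '[[[40,2,0,2,0,0,0],[40,1.5,0,1.5,0,0,0],[40,0,0,0,0,0,0],[40,0,0,0,0,0,0]]]'; python3 st.py
```

```text
time_s: 23.58
tool_pos: [0.6663, 0.1902, 0.1414]
eef_rot: [[-0.12, 0.985, 0.122], [0.699, 0.171, -0.695], [-0.705, 0.002, -0.709]]
wrist_force: [0.1, 0.3, -2.0]
width: 0.0555
t 23.57 q [-0.435  0.968 -0.35   1.249  0.936  1.539 -0.858] p [0.6663 0.1902 0.1414] F [ 0.1  0.3 -2. ] w 0.0555
[[-0.12, 0.985, 0.122], [0.699, 0.171, -0.695], [-0.705, 0.002, -0.709]]
side (223, array([0.6614, 0.2014]), 'slope', array([ 0.004, -0.003]), 'med|r|', np.float64(0.0009), np.float64(0.0801))
top (138, array([0.6634, 0.2004]), 'slope', array([ 0.005, -0.001]), 'med|r|', np.float64(0.0003), np.float64(0.0802))
time_s: 24.18
tool_pos: [0.666, 0.19, 0.1357]
eef_rot: [[-0.121, 0.985, 0.121], [0.698, 0.171, -0.695], [-0.706, 0.0, -0.709]]
wrist_force: [-0.7, -0.4, -2.3]
width: 0.0554
t 24.18 q [-0.435  0.975 -0.349  1.253  0.938  1.533 -0.864] p [0.666  0.19   0.1357] F [-0.7 -0.4 -2.3] w 0.0554
[[-0.121, 0.985, 0.121], [0.698, 0.171, -0.695], [-0.706, 0.0, -0.709]]
```

```bash
python3 -m jog '[[[40,1.2,0,1.2,0,0,0],[40,0,0,0,0,0,0],[40,0,0,0,0,0,0]]]'; python3 st.py
python3 -m jog '[[[40,0.7,0,0.7,0,0,0],[40,0,0,0,0,0,0],[40,0,0,0,0,0,0]]]'; python3 st.py
python3 -m jog '[[[40,0.7,0,0.7,0,0,0],[40,0,0,0,0,0,0],[40,0,0,0,0,0,0]]]'; python3 st.py
```

```text
time_s: 24.55
tool_pos: [0.666, 0.19, 0.134]
eef_rot: [[-0.121, 0.985, 0.121], [0.698, 0.171, -0.695], [-0.706, 0.0, -0.709]]
wrist_force: [0.1, -1.1, -1.5]
width: 0.056
t 24.55 q [-0.435  0.977 -0.349  1.254  0.938  1.531 -0.866] p [0.666 0.19  0.134] F [ 0.1 -1.1 -1.5] w 0.056
[[-0.121, 0.985, 0.121], [0.698, 0.171, -0.695], [-0.706, 0.0, -0.709]]
time_s: 24.92
tool_pos: [0.666, 0.1901, 0.133]
eef_rot: [[-0.121, 0.985, 0.121], [0.698, 0.171, -0.695], [-0.705, 0.0, -0.709]]
wrist_force: [0.4, -0.5, -0.9]
width: 0.0555
t 24.93 q [-0.435  0.978 -0.349  1.254  0.938  1.53  -0.867] p [0.666  0.1901 0.133 ] F [ 0.4 -0.5 -0.9] w 0.0555
[[-0.121, 0.985, 0.121], [0.698, 0.171, -0.695], [-0.705, 0.0, -0.709]]
time_s: 25.3
tool_pos: [0.666, 0.19, 0.132]
eef_rot: [[-0.121, 0.985, 0.121], [0.698, 0.171, -0.695], [-0.706, 0.0, -0.709]]
wrist_force: [0.0, 0.5, -2.4]
width: 0.0562
t 25.3 q [-0.436  0.979 -0.349  1.255  0.939  1.529 -0.868] p [0.666 0.19  0.132] F [ 0.   0.5 -2.4] w 0.0562
[[-0.121, 0.985, 0.121], [0.698, 0.171, -0.695], [-0.706, 0.0, -0.709]]
```

```bash
python3 -m jog '[[[40,0.7,0,0.7,0,0,0],[40,0,0,0,0,0,0],[40,0,0,0,0,0,0]]]'; python3 st.py
python3 -m jog '[[[40,0.7,0,0.7,0,0,0],[40,0,0,0,0,0,0],[40,0,0,0,0,0,0]]]'; python3 st.py
```

```text
time_s: 25.68
tool_pos: [0.666, 0.19, 0.131]
eef_rot: [[-0.121, 0.985, 0.121], [0.698, 0.171, -0.695], [-0.706, 0.0, -0.709]]
wrist_force: [-0.3, -0.3, -2.5]
width: 0.0558
t 25.68 q [-0.436  0.98  -0.349  1.255  0.939  1.528 -0.869] p [0.666 0.19  0.131] F [-0.3 -0.3 -2.5] w 0.0558
[[-0.121, 0.985, 0.121], [0.698, 0.171, -0.695], [-0.706, 0.0, -0.709]]
time_s: 26.05
tool_pos: [0.6661, 0.1902, 0.1306]
eef_rot: [[-0.121, 0.985, 0.121], [0.698, 0.171, -0.695], [-0.706, 0.001, -0.708]]
wrist_force: [-1.4, 0.8, 1.8]
width: 0.0557
t 26.05 q [-0.436  0.981 -0.349  1.255  0.94   1.527 -0.87 ] p [0.6661 0.1902 0.1306] F [-1.4  0.8  1.8] w 0.0557
[[-0.121, 0.985, 0.121], [0.698, 0.171, -0.695], [-0.706, 0.001, -0.708]]
```

```bash
python3 -m jog '[[[40,0,0,0,0,0,0],[80,0,0,0,0,0,0],[100,0,0,0,0,0,0],[100,0,0,0,0,0,0],[100,0,0,0,0,0,0],[100,0,0,0,0,0,0]]]'; python3 st.py
python3 -m jog '[[[100,0,0,-20,0,0,0],[100,0,0,-35,0,0,0],[100,0,0,-40,0,0,0],[100,-10,-20,-30,0,0,0],[100,-20,-30,-20,0,0,0],[100,-30,-30,-20,0,0,0],[100,0,0,0,0,0,0],[100,0,0,0,0,0,0]]]'; python3 st.py
python3 - <<'E'
from poses import *
from cupfit import *
for n in ("side","top"):
    f=grab_frame(n); np.savez(f"pics/{n}15.npz",**f); print(n,vfit(f,FAR,.08,.17),vfit(f,MID,.08,.17))
    W=cloud(f).reshape(-1,3)
    for c in (FAR,MID,(.4159,.158)):
        S=W[(np.hypot(W[:,0]-c[0],W[:,1]-c[1])<.02)&(W[:,2]>.15)&(W[:,2]<.22)]; print(len(S),np.median(S[:,2]) if len(S) else 0)
crop(load("side15"),"s15.png",190,70,190,140,4)
E
```

```text
time_s: 26.8
tool_pos: [0.666, 0.19, 0.13]
eef_rot: [[-0.121, 0.985, 0.121], [0.698, 0.171, -0.695], [-0.705, 0.0, -0.709]]
wrist_force: [-0.8, -0.6, -0.2]
width: 0.0853
t 26.8 q [-0.436  0.981 -0.348  1.255  0.94   1.526 -0.87 ] p [0.666 0.19  0.13 ] F [-0.8 -0.6 -0.2] w 0.0853
[[-0.121, 0.985, 0.121], [0.698, 0.171, -0.695], [-0.705, 0.0, -0.709]]
time_s: 27.8
tool_pos: [0.5745, 0.2498, 0.2896]
eef_rot: [[-0.121, 0.985, 0.122], [0.699, 0.172, -0.694], [-0.705, 0.001, -0.709]]
wrist_force: [-0.2, -0.6, -1.6]
width: 0.0854
t 27.8 q [-0.547  0.766 -0.396  1.257  0.828  1.757 -0.843] p [0.5745 0.2498 0.2896] F [-0.2 -0.6 -1.6] w 0.0854
[[-0.121, 0.985, 0.122], [0.699, 0.172, -0.694], [-0.705, 0.001, -0.709]]
side (541, array([0.6605, 0.2017]), 'slope', array([-0.001, -0.007]), 'med|r|', np.float64(0.0008), np.float64(0.0803)) (568, array([0.5379, 0.1809]), 'slope', array([ 0.002, -0.009]), 'med|r|', np.float64(0.0007), np.float64(0.0803))
111 0.18150806815736184
133 0.18176025937270238
159 0.18185453374682312
top (356, array([0.6628, 0.2007]), 'slope', array([-0.004, -0.007]), 'med|r|', np.float64(0.0003), np.float64(0.0802)) (264, array([0.5398, 0.1798]), 'slope', array([-0.005, -0.007]), 'med|r|', np.float64(0.0003), np.float64(0.08))
290 0.18266989222789404
317 0.18277488641719045
337 0.18261804513823177
```

View pics/s15.png

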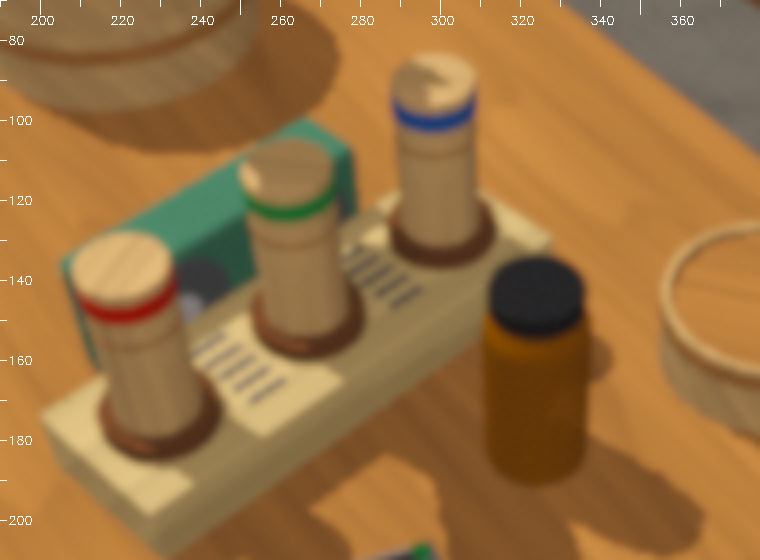

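Both cups are seated: tops are at 182 mm, level with the guest cup, and they sit within about 1 mm of the peg axes. Next is the key.

Run:
```python
from poses import *
from h import load,cloud,crop
import cv2
for n in ("top15","side15"):
    f=load(n); W=cloud(f).reshape(-1,3)
    S=W[(np.hypot(W[:,0]-.4442,W[:,1]+.0645)<.035)&(W[:,2]>.085)&(W[:,2]<.115)]
    if len(S)>10:
        r=cv2.minAreaRect((S[:,:2]*1000).astype(np.float32)); c=S[:,:2]-S[:,:2].mean(0); w,v=np.linalg.eigh(c.T@c); d=v[:,1]; print(n,len(S),S[:,:2].mean(0),r,"long heading",np.degrees(np.arctan2(d[1],d[0])),S[:,2].max())
crop(load("top15"),"k.png",285,215,70,70,8)
K=np.array([.4442,-.0645,.078]); q0=np.array(sense()["joint_positions"])
def down(yx): # tool x heading
    a=np.radians(yx); x=np.array([np.cos(a),np.sin(a),0]); z=np.array([0,0,-1.]); return np.stack([x,np.cross(z,x),z],1)
for yx in (-15.,165.):
    for st in (q0,np.array([.2,.2,-.3,2.1,.2,.8,0.])):
        a,e=ik(K,down(yx),st,n=3); b,e2=ik(K,down(yx-70),a); c,e3=ik(K+[0,0,.12],down(yx),a); print(yx,np.round(a,2),np.round(e,1),np.round(b,2),np.round(e2,1),np.round(c,2),np.round(e3,1))
```

```text
top15 95 [ 0.4439539 -0.0644223] ((444.0476379394531, -64.44500732421875), (10.027873992919922, 42.227760314941406), 75.33549499511719) long heading 165.35358244165084 0.11177459515990529
side15 180 [ 0.44071002 -0.06650849] ((441.569580078125, -64.48321533203125), (12.624951362609863, 43.36002731323242), 76.90497589111328) long heading 165.2623947021376 0.11027749145016581
-15.0 [ 0.07  0.56  0.03  2.15 -0.04  0.43 -1.7 ] [0. 0.] [-0.15  0.59  0.36  2.16 -0.45  0.47 -2.5 ] [0. 0.] [ 0.06  0.35  0.04  2.02 -0.02  0.77 -1.71] [0. 0.]
-15.0 [-0.14  0.59  0.34  2.16 -0.43  0.46 -1.3 ] [0. 0.] [-0.35  0.66  0.67  2.16 -0.77  0.58 -2.16] [0. 0.] [-0.25  0.38  0.47  2.03 -0.24  0.78 -1.47] [0. 0.]
165.0 [ 0.79  0.84 -1.13  2.13  1.04  0.9   0.33] [0. 0.] [ 0.62  0.69 -0.8   2.13  0.82  0.66 -0.66] [0. 0.] [ 0.92  0.68 -1.32  2.    0.76  1.09  0.56] [0. 0.]
165.0 [ 0.46  0.61 -0.53  2.14  0.6   0.54  0.79] [0. 0.] [ 0.21  0.57 -0.17  2.14  0.21  0.45 -0.03] [0. 0.] [ 0.6   0.42 -0.69  2.01  0.36  0.83  1.01] [0. 0.]
```

View pics/k.png

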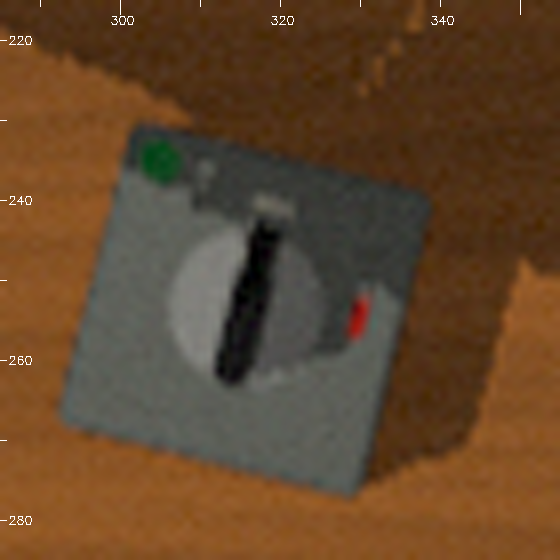

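```bash
cat >> poses.py <<'E'
def down(yx):
    a=np.radians(yx); x=np.array([np.cos(a),np.sin(a),0]); z=np.array([0,0,-1.]); return np.stack([x,np.cross(z,x),z],1)
KEY=np.array([.444,-.0644,.078])
E
python3 - <<'E'
from poses import *
R=down(165.3); h=KEY+[0,0,.17]
plan(h,R); check(h,R,10); rows(h,R,10)
E
```

```text
rotvec [-25.65  39.79 -61.9 ] | 77.9 shift before-rot [-174.5 -182.4  230.9] after-rot [  46.9 -336.5   40.2] | dist 342.1
1 [-0.46  0.69 -0.45  1.41  0.82  1.63 -0.77] [0. 0.] w [0.52 0.41 0.52]
2 [-0.37  0.61 -0.5   1.54  0.81  1.5  -0.67] [0. 0.] w [0.5  0.36 0.53]
3 [-0.26  0.54 -0.55  1.66  0.8   1.38 -0.55] [0. 0.] w [0.48 0.31 0.53]
4 [-0.15  0.48 -0.59  1.75  0.77  1.26 -0.4 ] [0. 0.] w [0.47 0.25 0.54]
5 [-0.01  0.43 -0.64  1.83  0.73  1.15 -0.22] [0. 0.] w [0.45 0.2  0.55]
6 [ 0.14  0.39 -0.69  1.88  0.67  1.06 -0.  ] [0. 0.] w [0.45 0.15 0.55]
7 [ 0.3   0.36 -0.75  1.92  0.59  0.99  0.24] [0. 0.] w [0.44 0.09 0.56]
8 [ 0.46  0.36 -0.81  1.94  0.51  0.95  0.49] [0. 0.] w [0.44 0.04 0.56]
9 [ 0.63  0.37 -0.87  1.95  0.44  0.96  0.74] [0. 0.] w [ 0.44 -0.01  0.56]
10 [ 0.77  0.41 -0.94  1.93  0.39  0.99  0.97] [0. 0.] w [ 0.44 -0.06  0.55]
per row turn [-2.6  4.  -6.2]
[[-17, -18, 23], [-17, -21, 21], [-16, -24, 19], [-14, -26, 16], [-13, -29, 15], [-10, -30, 12], [-8, -32, 11], [-5, -33, 8], [-1, -33, 7], [1, -34, 5]]
```

```bash
python3 -m jog '[[[100,-17,-18,23,-2.6,4,-6.2],[100,-17,-21,21,-2.6,4,-6.2],[100,-16,-24,19,-2.6,4,-6.2],[100,-14,-26,16,-2.6,4,-6.2],[100,-13,-29,15,-2.6,4,-6.2],[100,-10,-30,12,-2.6,4,-6.2],[100,-8,-32,11,-2.6,4,-6.2],[100,-5,-33,8,-2.6,4,-6.2],[100,-1,-33,7,-2.6,4,-6.2],[100,1,-34,5,-2.6,4,-6.2]]]'
python3 -m jog '[[[100,0,0,0,0,0,0],[100,0,0,0,0,0,0]]]'; python3 st.py
python3 - <<'E'
from poses import *
plan(KEY,down(165.3))
E
```

```text
time_s: 29.15
tool_pos: [0.4435, -0.0661, 0.248]
eef_rot: [[-0.969, 0.247, -0.0], [0.247, 0.969, 0.01], [0.003, 0.01, -1.0]]
wrist_force: [1.0, 0.6, 0.6]
width: 0.0852
time_s: 29.4
tool_pos: [0.4441, -0.0643, 0.248]
eef_rot: [[-0.968, 0.251, 0.001], [0.251, 0.968, 0.008], [0.001, 0.009, -1.0]]
wrist_force: [0.3, 0.8, 0.6]
width: 0.0854
t 29.4 q [ 0.765  0.406 -0.92   1.932  0.376  0.986  0.989] p [ 0.4441 -0.0643  0.248 ] F [0.3 0.8 0.6] w 0.0854
[[-0.968, 0.251, 0.001], [0.251, 0.968, 0.008], [0.001, 0.009, -1.0]]
 rotvec [ 0.49 -0.04  0.16] | 0.5 shift before-rot [-1.0e-01 -1.6e+00  1.7e+02] after-rot [ 0.0e+00 -1.0e-01  1.7e+02] | dist 170.0
```

```bash
python3 -m jog '[[[100,0,0,0,0.5,0,0],[100,0,0,35,0,0,0],[100,0,0,45,0,0,0],[100,0,0,45,0,0,0],[100,0,0,30,0,0,0],[100,0,0,15,0,0,0],[100,0,0,0,0,0,0],[100,0,0,0,0,0,0]]]'; python3 st.py
python3 - <<'E'
from poses import *
plan(KEY,down(165.3))
from h import *
for n in ("side","top"):
    f=grab_frame(n); np.savez(f"pics/{n}16.npz",**f)
crop(load("side16"),"s16.png",220,160,150,120,4)
E
```

```text
time_s: 30.4
tool_pos: [0.4448, -0.0643, 0.0795]
eef_rot: [[-0.968, 0.249, 0.002], [0.249, 0.968, -0.002], [-0.002, -0.001, -1.0]]
wrist_force: [0.2, -0.1, 0.2]
width: 0.0852
t 30.4 q [ 0.541  0.641 -0.662  2.135  0.717  0.597  0.676] p [ 0.4448 -0.0643  0.0795] F [ 0.2 -0.1  0.2] w 0.0852
[[-0.968, 0.249, 0.002], [0.249, 0.968, -0.002], [-0.002, -0.001, -1.0]]
 rotvec [-0.06  0.14  0.26] | 0.3 shift before-rot [ 0.8 -0.3  1.5] after-rot [ 0.8 -0.3  1.5] | dist 1.7
```

View pics/s16.png

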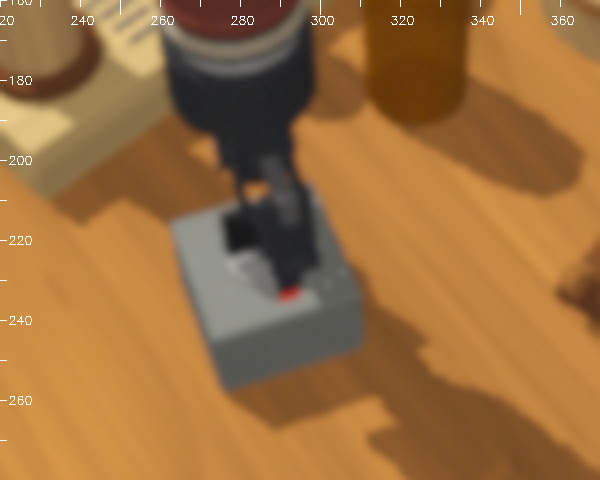

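```bash
python3 -m jog '[[[0,0.5,0,1,0,0,0],[0,0,0,0,0,0,0],[0,0,0,0,0,0,0],[0,0,0,0,0,0,0],[0,0,0,0,0,0,0],[0,0,0,0,0,0,0],[0,0,0,0,0,0,0],[0,0,0,0,0,0,0]]]' 60; python3 st.py
```

```text
time_s: 31.5
tool_pos: [0.4438, -0.0631, 0.0777]
eef_rot: [[-0.968, 0.249, 0.001], [0.249, 0.968, 0.001], [-0.001, 0.001, -1.0]]
wrist_force: [0.0, 4.5, 0.8]
width: 0.0091
t 31.5 q [ 0.538  0.643 -0.661  2.138  0.719  0.591  0.673] p [ 0.4438 -0.0631  0.0777] F [0.  4.5 0.8] w 0.0091
[[-0.968, 0.249, 0.001], [0.249, 0.968, 0.001], [-0.001, 0.001, -1.0]]
```

```bash
python3 -m jog '[[[0,0,1.2,0,0,0,0],[0,0,0,0,0,0,7],[0,0,0,0,0,0,7],[0,0,0,0,0,0,7],[0,0,0,0,0,0,7],[0,0,0,0,0,0,7],[0,0,0,0,0,0,0]]]'; python3 st.py
```

```text
time_s: 32.38
tool_pos: [0.4441, -0.0624, 0.0777]
eef_rot: [[-0.652, 0.758, 0.001], [0.758, 0.652, -0.001], [-0.001, 0.0, -1.0]]
wrist_force: [0.5, 6.0, 2.1]
width: 0.0089
t 32.38 q [ 0.426  0.604 -0.489  2.141  0.565  0.523  0.221] p [ 0.4441 -0.0624  0.0777] F [0.5 6.  2.1] w 0.0089
[[-0.652, 0.758, 0.001], [0.758, 0.652, -0.001], [-0.001, 0.0, -1.0]]
```

```bash
python3 -m jog '[[[0,0,0.7,0,0,0,7],[0,0,0,0,0,0,7],[0,0,0,0,0,0,7],[0,0,0,0,0,0,6],[0,0,0,0,0,0,5],[0,0,0,0,0,0,0],[0,0,0,0,0,0,0]]]'; python3 st.py
python3 - <<'E'
from h import *
print(sense()["torque"])
for n in ("side","top"):
    f=grab_frame(n); np.savez(f"pics/{n}17.npz",**f)
crop(load("side17"),"s17.png",220,160,150,120,4)
E
```

```text
time_s: 33.25
tool_pos: [0.4448, -0.0621, 0.0777]
eef_rot: [[-0.153, 0.988, 0.001], [0.988, 0.153, -0.001], [-0.001, 0.001, -1.0]]
wrist_force: [0.8, 5.0, 1.0]
width: 0.0089
t 33.25 q [ 0.321  0.58  -0.334  2.142  0.403  0.477 -0.17 ] p [ 0.4448 -0.0621  0.0777] F [0.8 5.  1. ] w 0.0089
[[-0.153, 0.988, 0.001], [0.988, 0.153, -0.001], [-0.001, 0.001, -1.0]]
[ 1.1922833  -0.18378644  0.06950428]
```

View pics/s17.png

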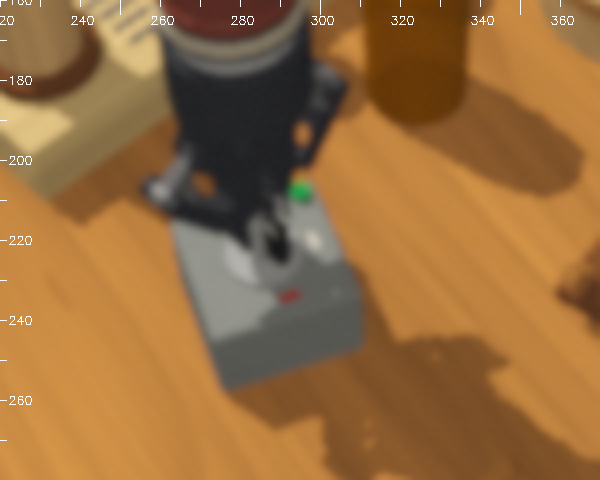

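```bash
python3 -m jog '[[[0,0,0,0,0,0,3],[0,0,0,0,0,0,2],[0,0,0,0,0,0,0]]]'; python3 st.py;  python3 -c "
from rig import sense; print(sense()['torque'])"
python3 -m jog '[[[0,0,0,0,0,0,2],[0,0,0,0,0,0,0],[0,0,0,0,0,0,0],[0,0,0,0,0,0,0],[0,0,0,0,0,0,0],[0,0,0,0,0,0,0],[0,0,0,0,0,0,0],[0,0,0,0,0,0,0],[0,0,0,0,0,0,0]]]'; python3 st.py;  python3 -c "
from rig import sense; print(sense()['torque'])"
python3 - <<'E'
from h import *
for n in ("side","top"):
    f=grab_frame(n); np.savez(f"pics/{n}18.npz",**f)
crop(load("side18"),"s18.png",250,190,75,60,8)
crop(load("top18"),"t18.png",270,210,90,75,8)
E
```

```text
time_s: 33.72
tool_pos: [0.4449, -0.0621, 0.0777]
eef_rot: [[-0.07, 0.998, 0.001], [0.998, 0.07, -0.001], [-0.001, 0.001, -1.0]]
wrist_force: [1.9, 5.8, 2.3]
width: 0.009
t 33.73 q [ 0.304  0.577 -0.31   2.143  0.378  0.472 -0.228] p [ 0.4449 -0.0621  0.0777] F [1.9 5.8 2.3] w 0.009
[[-0.07, 0.998, 0.001], [0.998, 0.07, -0.001], [-0.001, 0.001, -1.0]]
[ 1.18204281 -0.1916746   1.00964061]
time_s: 34.85
tool_pos: [0.4449, -0.0621, 0.0777]
eef_rot: [[-0.037, 0.999, 0.001], [0.999, 0.037, -0.001], [-0.001, 0.001, -1.0]]
wrist_force: [1.1, 5.0, 2.6]
width: 0.0092
t 34.85 q [ 0.298  0.576 -0.301  2.143  0.368  0.469 -0.251] p [ 0.4449 -0.0621  0.0777] F [1.1 5.  2.6] w 0.0092
[[-0.037, 0.999, 0.001], [0.999, 0.037, -0.001], [-0.001, 0.001, -1.0]]
[ 1.18402443 -0.20684281  1.57526913]
```

View pics/s18.png

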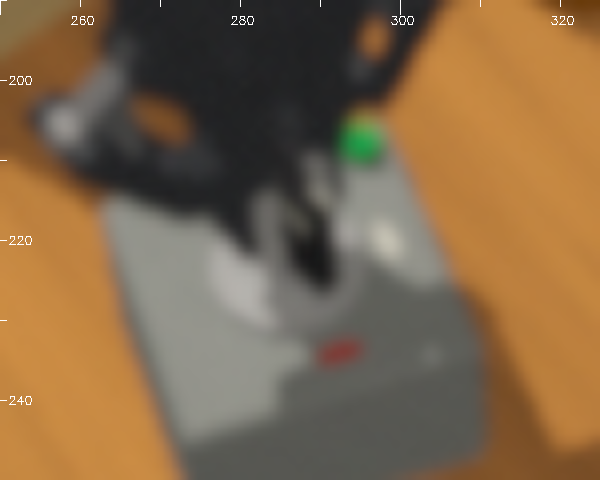

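View pics/t18.png

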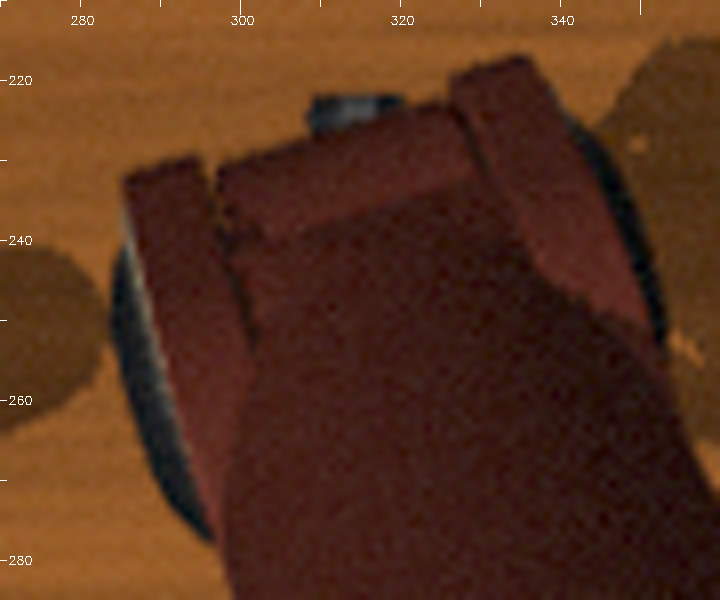

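The moment about the turning axis rose from 0.07 to 1.6 N m as the tool passed about 69°. That means the key is at its stop, and it has been held there for over 1 s. Next I ease off slightly and let it spring back.

```bash
python3 -m jog '[[[0,0,0,0,0,0,-2],[0,0,0,0,0,0,-2],[100,0,0,0,0,0,0],[100,0,0,0,0,0,0],[100,0,0,0,0,0,0],[100,0,0,0,0,0,0],[100,0,0,0,0,0,0],[100,0,0,0,0,0,0],[100,0,0,0,0,0,0]]]'; python3 st.py
python3 - <<'E'
from h import *
f=grab_frame("side");np.savez("pics/side19.npz",**f)
crop(f,"s19.png",250,190,75,60,8)
E
```

```text
time_s: 36.08
tool_pos: [0.4441, -0.0631, 0.0775]
eef_rot: [[-0.096, 0.995, -0.0], [0.995, 0.096, -0.001], [-0.001, -0.001, -1.0]]
wrist_force: [-0.3, 0.0, 1.2]
width: 0.0855
t 36.08 q [ 0.311  0.578 -0.317  2.143  0.386  0.474 -0.208] p [ 0.4441 -0.0631  0.0775] F [-0.3  0.   1.2] w 0.0855
[[-0.096, 0.995, -0.0], [0.995, 0.096, -0.001], [-0.001, -0.001, -1.0]]
```

View pics/s19.png

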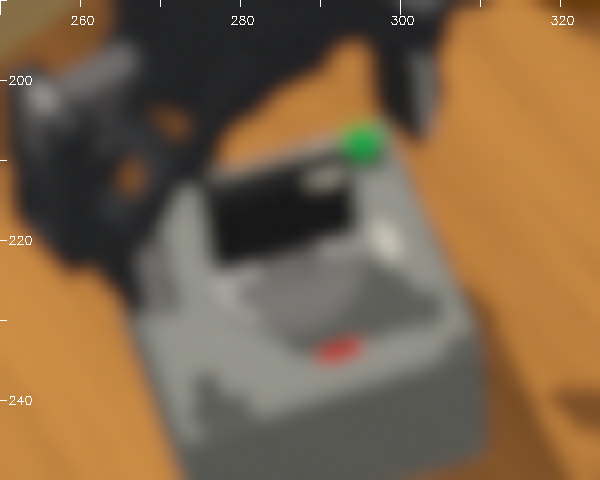

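The key bow is back broadside at about (285,217), as it was at the start. I'll raise the arm clear and do the final checks.

```bash
python3 -m jog '[[[100,0,0,-20,0,0,0],[100,0,0,-40,0,0,0],[100,0,0,-50,0,0,0],[100,-30,0,-45,0,0,0],[100,-50,0,-20,0,0,0],[100,-50,0,0,0,0,0],[100,-40,0,0,0,0,0],[100,0,0,0,0,0,0],[100,0,0,0,0,0,0],[100,0,0,0,0,0,0]]]'; python3 st.py
python3 - <<'E'
from poses import *
from cupfit import *
for n in ("side","top"):
    f=grab_frame(n); np.savez(f"pics/{n}20.npz",**f); print(n,vfit(f,FAR,.08,.17),vfit(f,MID,.08,.17))
    W=cloud(f).reshape(-1,3)
    S=W[(np.hypot(W[:,0]-.4442,W[:,1]+.0645)<.035)&(W[:,2]>.085)&(W[:,2]<.115)]
    if len(S)>10: print("key",len(S),cv2.minAreaRect((S[:,:2]*1000).astype(np.float32)))
    cv2.imwrite(f"pics/{n}20.png",cv2.cvtColor(f["img"],cv2.COLOR_RGB2BGR))
W=cloud(f)
for nm,(u0,u1,v0,v1),zlo,zhi in [("jar",(250,300,145,205),.14,.16),("steamer",(245,325,65,145),.055,.07),("mallet",(335,450,105,150),.012,.08),("guest",(180,225,245,295),.175,.19)]:
    S=W[v0:v1,u0:u1].reshape(-1,3); S=S[(S[:,2]>zlo)&(S[:,2]<zhi)]
    r=cv2.minAreaRect((S[:,:2]*1000).astype(np.float32)); print(nm,np.round(r[0],1))
E
```

```text
time_s: 37.38
tool_pos: [0.4607, -0.2303, 0.2528]
eef_rot: [[-0.099, 0.995, -0.0], [0.995, 0.099, -0.001], [-0.001, -0.001, -1.0]]
wrist_force: [-0.1, -0.8, -0.0]
width: 0.0853
t 37.38 q [ 0.724  0.411 -0.435  1.77   0.202  1.005  0.311] p [ 0.4607 -0.2303  0.2528] F [-0.1 -0.8 -0. ] w 0.0853
[[-0.099, 0.995, -0.0], [0.995, 0.099, -0.001], [-0.001, -0.001, -1.0]]
side (536, array([0.6607, 0.2018]), 'slope', array([-0.007, -0.011]), 'med|r|', np.float64(0.0008), np.float64(0.0803)) (566, array([0.5377, 0.1807]), 'slope', array([-0.002, -0.005]), 'med|r|', np.float64(0.0007), np.float64(0.0802))
key 178 ((441.7686767578125, -64.41226959228516), (12.100065231323242, 43.22747039794922), 75.57225799560547)
top (357, array([0.6628, 0.2008]), 'slope', array([-0.004, -0.005]), 'med|r|', np.float64(0.0003), np.float64(0.0804)) (260, array([0.5398, 0.1798]), 'slope', array([-0.004, -0.007]), 'med|r|', np.float64(0.0002), np.float64(0.082))
key 94 ((444.0900573730469, -64.57206726074219), (10.128997802734375, 42.31412124633789), 73.84162902832031)
jar [621.   28.2]
steamer [804.1   6.3]
mallet [ 760.6 -264.5]
guest [417.4 157.7]
```

View pics/top20.png

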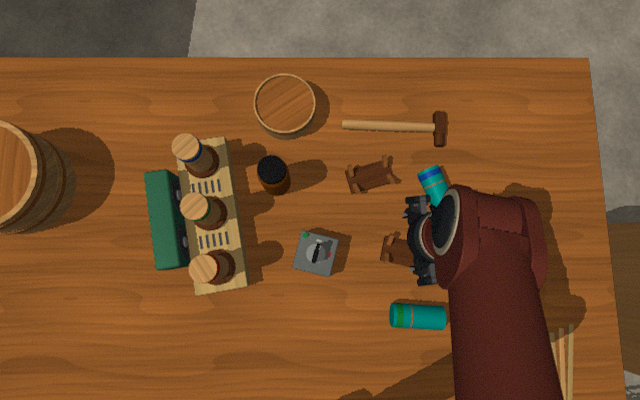

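The picture shows all three cups on their pegs at about (187,150), (197,207) and (205,268). The key is at run at (317,252), and the bystanders have not moved.

```bash
python3 -c "
from rig import close_job; print(close_job())"
```

```text
the job is handed in; nothing more can be done
None
```

I put both cups upside down on the free pegs, started the dryer with the key, and handed the job in at about 37.5 s. `close_job` gives no verdict, so the result rests on my own checks.

- **Cups:** The green-banded cup is on the middle peg and the blue-banded cup on the far one. I lowered each in small steps until the wrist force showed contact, then opened the gripper. The last camera fits put both within about 1 mm of the peg axes and tilted by less than 0.015 rad. After placing, both tops were about 182 mm above the table, level with the cup already drying.
- **Key:** I turned it about 69° clockwise, until the moment rose sharply to about 1.6 N m at the stop, and held it there for over 1 s. I then backed off a few degrees and opened the gripper, and it sprang back. Its heading is now within about 1.5° of where it started.
- **Bystanders:** The drying cup, jar, steamer and mallet are all within about 1.5 mm of their first measurements, which is within measuring noise. The arm is clear of everything.

**Disagreements:**
- The two cameras differ by about 2 mm in x, within the stated calibration. I compared cup and peg within the same camera so this would not matter.
- The green-banded cup touched its disc about 2 mm higher than I had calculated from the grasp.
- While the key was gripped, a sideways force of 5–6 N remained from a grip about 1–2 mm off the key's centre.

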